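Finger rest from behind the polish bottles

ROBOT

A 6-joint arm with a two-finger parallel gripper is mounted at the origin on the work surface. World frame = base frame: x ahead of the robot, y to its left, z up, the work surface at z = 0. Lengths are in m, angles in rad, forces in N, time in s.
With the tool pointing down it reaches from about 0.375 to 0.975 m from the base axis. Payload 3.8 kg.
Tool frame: the origin (TCP) lies at the very end of the fingers, on their centre line; the grasp point (between the pads) lies 19 mm behind it; z points along the fingers, y is the direction in which the jaws open and shut (so a half turn about z gives the same grasp; the last joint's range is limited). The gripper opens to 85 mm and grips with 20 to 120 N. Pads are 22 mm wide; open, the fingers measure 114 mm over their backs; the gripper's body (76 mm by 85 mm) begins 54 mm behind the grasp point. The pads swing forward as they close: fully open they stand 13 mm farther back than shut.
Start: joints at [-1.354, 0.264, 1.604, -0, 1.274, -0.037], TCP at [0.169, -0.653, 0.231] pointing down, gripper open.
Joint ranges: [-2.63, 2.63], [-0.94, 2.18], [0.31, 2.57], [-1.31, 4.45], [0, 2.66], [-2.55, 2.55]. Speed limits (rad/s): [2.57, 2.57, 3.14, 3.14, 3.14, 3.14].

INTERFACE

Orientations are given as a rotation vector (axis times angle).
In Python, from workcell import bot, viewer, finish_job gives the robot as it stands.
- The arm moves only by the tool servo_tool, never from a script. Its argument "plan" is a list that holds one entry, the list of rows, each a list of 6 numbers: the shift along the tool's x, y, z in cm, then the turn, a rotation vector about the tool's x, y, z in degrees. A call has 1 to 20 rows; each row is the pose to reach, as a shift and turn from the pose measured when the call began, along the tool's axes at that moment; what a row does not reach only later rows make up. A row lasts 1/12 s, in which the tool goes at most 41.7 mm and 7.16 degrees, less where a joint would pass 70% of its speed; a pose out of reach is approached as far as the arm can. A call with a gripper value outside its range is refused whole. "claw" is the finger opening in cm, from 0 to 8.54, set as the call begins (left out, the last holds). The fingers move at their own pace and stop on an object; "grip_force" is the grip in N (left out, the last holds). Time passes only in rows, so rows that repeat a pose let the fingers close. It gives the time, the measured TCP pose, the force and the opening at its end, in the units of the state.
- bot.read_state(): the state, without advancing time (a new reading comes with each control period).
- viewer.read_camera(name): name is "scene" or "top" or "wrist"; returns a dict with "color" (480x640x3 uint8, red, green, blue), "fx", "fy", "cx", "cy" (pixels), "eye" and "rotation" of the camera in the world; the wrist camera has in their place "T_tool_cam" (4x4, takes a point from camera to tool coordinates, whose origin is the TCP and whose axes are the flange's). Camera axes: x right, y down, z forward; pixel columns grow to the right and rows downward; lengths in m; the calibration is good to about 2 mm. A picture is of the moment at which its call begins: read the wrist's pose just before it. There is no depth.
- finish_job(): hands the job in, once; it reports no verdict.
The state is a dict: "time": time; "q": joint angles; "joint_vel": joint speeds; "joint_torque": joint torques, N m; "tool_pos": TCP position; "tcp_rot": TCP orientation; "wrist_force": force on the tool from outside, world axes, zero at the start; "torque": the same for the moment, N m; "width": opening from 0.0 (shut) to 1.0 (fully open).
Only numpy, scipy, OpenCV 4.12 (cv2) and the standard library are available. Lean on these libraries where they do the work, as an engineer would, in place of code of your own. Each camera call takes 0.05 s, during which the arm holds its last target.

TASK

The blue finger rest lies at the back of the clear rack, shut in by three polish bottles: first stand all three bottles upright on the metal side tray, then, with all three still there, lay the finger rest flat and lengthwise inside the rim of the white holder. Only when it lies there, stand each bottle back upright in the very bay of the rack it came from. Never tip a bottle over, and leave the nail pusher, the yellow buffer block and the jar where they are.

Things in the scene. Friction and masses are not known exactly. Their poses are not given: they have to be found in the camera images.
- red_mid (a point): Empty red polish bottle, standing upright, all one colour: round body 32 mm diameter for the lowest 40 mm, a shoulder up to 50 mm, then a round cap 17 mm diameter and 45 mm tall to take it by; 95 mm tall in all, about 60 g. This point is on its axis, half-way up (47.5 mm above its underside, 47.5 mm below the cap's top); z up. It starts in one of the rack's three front bays; which one varies.
- green_mid (a point): Empty green polish bottle, standing upright, all one colour: round body 32 mm diameter for the lowest 40 mm, a shoulder up to 50 mm, then a round cap 17 mm diameter and 45 mm tall to take it by; 95 mm tall in all, about 60 g. This point is on its axis, half-way up (47.5 mm above its underside, 47.5 mm below the cap's top); z up. It starts in one of the rack's three front bays; which one varies.
- purple_mid (a point): Empty purple polish bottle, standing upright, all one colour: round body 32 mm diameter for the lowest 40 mm, a shoulder up to 50 mm, then a round cap 17 mm diameter and 45 mm tall to take it by; 95 mm tall in all, about 60 g. This point is on its axis, half-way up (47.5 mm above its underside, 47.5 mm below the cap's top); z up. It starts in one of the rack's three front bays; which one varies.
- rest_mid (a point): Blue hard silicone finger rest, a bar 80 mm long (its y axis), 32 mm wide (x), 36 mm tall with 40 mm tall lips on its two ends (z up), about 90 g; to be taken across its 32 mm width. This point is its centre, 20 mm above its underside. It starts lying in the rack's rear bay, along the rack's y.
- rack: Fixed clear acrylic rack, 100 mm (x) by 166 mm (y); origin at the centre of its underside, z up. Floor 5 mm thick, bays parted and edged by 4 mm wide walls that rise 6 mm above the floor (11 mm above the sill). Three front bays, each 46 mm (x) by 50 mm (y) inside, have their centres at x = -23 mm and y = -54, 0 and +54 mm; one bottle stands in each. One rear bay, 42 mm (x) by 158 mm (y) inside, centred at x = +25 mm, holds the finger rest. The front bays face the robot (-x).
- side_tray: Fixed grey metal side tray with a dark rim, 200 mm (x) by 90 mm (y); origin at the centre of its underside, z up. Floor 4 mm thick, a rim 4 mm wide rising 6 mm above the floor. The three bottles stand here meanwhile, anywhere inside the rim; it is left or right of the rack.
- holder: Fixed white finger-rest holder with a pink rim, 112 mm (x) by 66 mm (y); origin at the centre of its underside, z up. Floor 5 mm thick, a rim 4 mm wide rising 6 mm above the floor; 104 by 58 mm inside. The finger rest goes in with its length along the holder's x, either way round. It is on the other side of the rack from the tray.
- pusher: Bystander: stainless steel nail pusher, 132 mm long (x), 12 mm wide, 9 mm thick, loose on the sill between robot and rack; origin at the middle of its underside.
- buffer: Bystander: yellow plastic buffer block, 28 mm (x) by 90 mm (y) by 28 mm tall, loose on the sill beyond the rack; origin at the centre of its underside.
- jar: Bystander: amber glass jar with a black lid, 52 mm diameter, 45 mm tall, loose on the sill beyond the rack; origin at the centre of its underside.
Things that resemble listed ones, but are neither listed nor needed, are in the scene too. Of the things that look like the part that bears rest_mid, the smaller one is meant. Leave any green look-alike of the rack alone.

How it is judged:
By the outcome, as a careful person would: the job done as asked, in the order asked, and still so for the second after the job is handed in, with the robot touching nothing.
It also fails if it takes over 144 s, if anything falls off the work surface, if the arm or the gripper's body presses on something with over 40 N, if the wrist force passes 120 N, or if a joint passes its speed limit or range.

## Working session

There is one attempt and no reset: what is moved stays moved. The work goes in short steps, Python scripts to look and compute and a tool call to move; the robot and the scene stay as the last step left them, time stands still between calls to the robot, and variables do not carry over. Pictures are saved under pics/ and viewed, and the job is handed in when it is done.

Besides the shell and the picture viewer there is one more tool, called in YAML: its name, and indented under it one key for each argument. servo_tool: Moves the arm, as the interface text tells. Its arguments: {"type":"object","properties":{"plan":{"type":"array"},"claw":{"type":"number"},"grip_force":{"type":"number"}},"required":["plan"]}

```bash
ls; mkdir -p pics
cat > h.py <<'E'
import numpy as np, cv2
from scipy.spatial.transform import Rotation as R
from workcell import bot, viewer, finish_job
def snap(name, fn=None):
    c=viewer.read_camera(name)
    if fn: cv2.imwrite('pics/'+fn, c['color'][:,:,::-1])
    return c
E
python3 - <<'E'
from h import *
s=bot.read_state(); print(s)
for n in ['scene','top','wrist']:
    c=snap(n,n+'0.png'); print({k:v for k,v in c.items() if k!='color'})
E
```

```text
pics
{'time': 0.0, 'q': array([-1.35390444e+00,  2.64791802e-01,  1.60535557e+00, -1.78719117e-05,
        1.27370326e+00, -3.69105881e-02]), 'joint_vel': array([ 6.81610904e-04,  1.93624764e-04, -3.72610159e-04, -1.56596459e-03,
       -1.02363566e-03,  4.40363388e-05]), 'joint_torque': array([ 3.33212438e-04, -5.15108943e+01, -3.67312610e+01,  3.32284685e-05,
        1.29625757e-02, -1.08092070e-05]), 'tool_pos': array([ 0.16931305, -0.65267277,  0.22994594]), 'tcp_rot': array([-3.11410030e+00, -3.97326572e-01,  3.45228863e-04]), 'wrist_force': array([0.99737504, 1.09494463, 0.01044073]), 'torque': array([ 0.00767963, -0.01804173,  0.05160814]), 'width': 0.9984241275071429}
{'fx': 542.1451691196493, 'fy': 542.1451691196493, 'cx': 327.88295397699574, 'cy': 242.96979556918322, 'eye': array([1.14473468, 0.05024635, 0.73941316]), 'rotation': array([-1.77003162, -1.8719613 ,  0.69047773])}
{'fx': 476.9331876586969, 'fy': 476.9331876586969, 'cx': 307.77173743007523, 'cy': 238.23082989882832, 'eye': array([0.49531037, 0.02078533, 0.79074005]), 'rotation': array([-2.20068772,  2.15642644, -0.11640169])}
{'fx': 354.22257068925325, 'fy': 354.22257068925325, 'cx': 321.29868934990384, 'cy': 236.62573481618443, 'T_tool_cam': array([[-4.97658264e-05, -9.62337456e-01, -2.71857717e-01,
         6.91395469e-02],
       [ 9.99999964e-01, -1.20039008e-04,  2.41862582e-04,
         9.51528487e-04],
       [-2.65386953e-04, -2.71857695e-01,  9.62337427e-01,
        -1.43097005e-01],
       [ 0.00000000e+00,  0.00000000e+00,  0.00000000e+00,
         1.00000000e+00]])}
```

View pics/scene0.png

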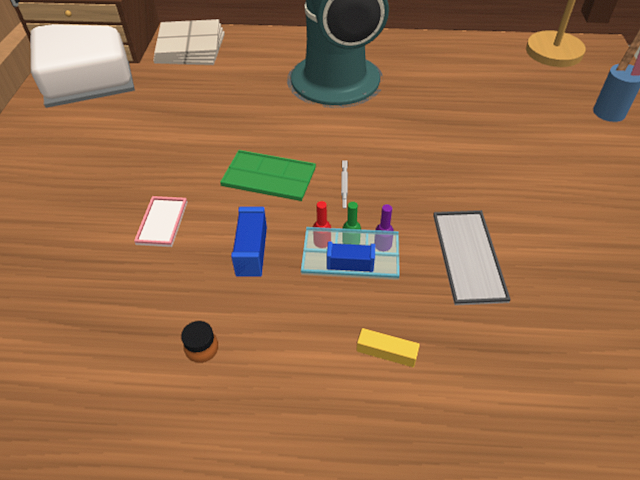

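View pics/top0.png

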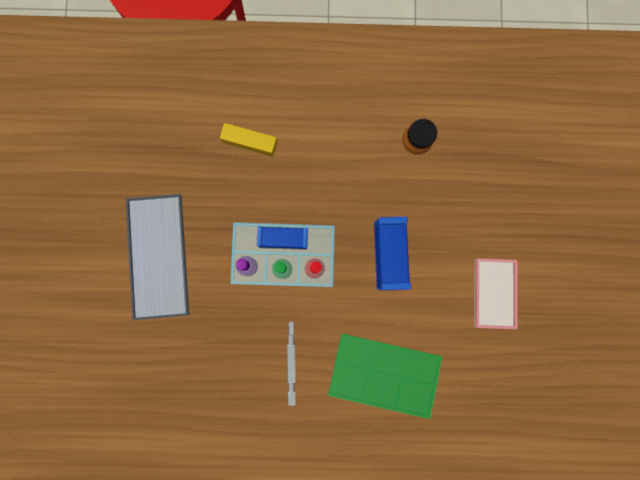

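View pics/wrist0.png

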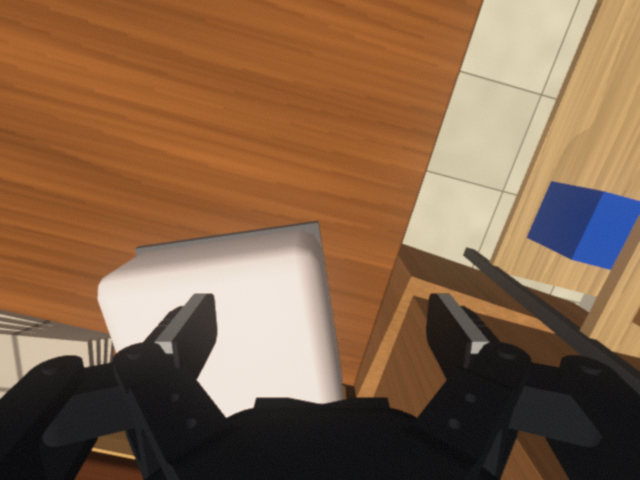

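The top view has world +x up and +y left. There are two candidates for the finger rest: the small blue bar in the rack's rear bay at (282,237) and the larger blue block on the table at (392,253). I choose the small one. For the rack, it is the clear one at (283,255), and I leave the green look-alike at (385,375). The bottles are purple (244,266), green (282,268) and red (315,268). The tray is at (157,257) and the white holder at (496,294).

```bash
cat >> h.py <<'E'
def ray(c,uv,z):
    uv=np.atleast_2d(np.array(uv,float)); 
    d=np.c_[(uv[:,0]-c['cx'])/c['fx'],(uv[:,1]-c['cy'])/c['fy'],np.ones(len(uv))]
    d=d@R.from_rotvec(c['rotation']).as_matrix().T
    return c['eye']+d*((z-c['eye'][2])/d[:,2])[:,None]
def proj(c,p):
    p=(np.atleast_2d(p)-c['eye'])@R.from_rotvec(c['rotation']).as_matrix()
    return np.c_[p[:,0]/p[:,2]*c['fx']+c['cx'],p[:,1]/p[:,2]*c['fy']+c['cy']]
def comps(c,lo,hi,amin=60):
    hsv=cv2.cvtColor(c['color'],cv2.COLOR_RGB2HSV)
    m=cv2.inRange(hsv,np.array(lo),np.array(hi))
    n,l,st,ce=cv2.connectedComponentsWithStats(m)
    return [(l==i) for i in range(1,n) if st[i,4]>=amin]
def rect(m):
    cs,_=cv2.findContours(m.astype(np.uint8),cv2.RETR_EXTERNAL,cv2.CHAIN_APPROX_NONE)
    k=max(cs,key=cv2.contourArea); return cv2.boxPoints(cv2.minAreaRect(k)),cv2.minAreaRect(k)
E
python3 - <<'E'
from h import *
c=snap('top'); im=c['color'][:,:,::-1]
cv2.imwrite('pics/crop1.png',cv2.resize(im[205:305,215:345],None,fx=6,fy=6,interpolation=cv2.INTER_CUBIC))
c2=np.hstack([cv2.resize(im[185:330,115:200],None,fx=4,fy=4),cv2.resize(im[240:385,460:545],None,fx=4,fy=4)])
cv2.imwrite('pics/crop2.png',c2)
for n,lo,hi in [('blue',(110,120,60),(125,255,255)),('green',(50,120,60),(85,255,255)),('purple',(130,100,50),(155,255,255)),('red',(0,230,100),(3,255,255)),('pink',(165,60,100),(179,255,255)),('rackteal',(80,40,150),(100,255,255))]:
    for m in comps(c,lo,hi):
        b,r=rect(m); print(n,m.sum(),np.round(r[0],1),np.round(r[1],1),round(r[2],1))
E
```

```text
blue 1960 [391.4 253.5] [72.1 32.1] 87.4
blue 840 [282.8 237.4] [47.  20.2] 1.8
green 120 [280.  267.5] [11. 12.] 90.0
green 6588 [385.2 375.7] [104.9  63.6] 12.9
purple 131 [242.5 264.5] [11. 13.] 90.0
pink 163 [481.  292.5] [10. 67.] 0.0
pink 180 [509.5 294.5] [67. 13.] 90.0
pink 79 [317.  267.5] [11. 12.] 90.0
rackteal 1109 [282.2 254.3] [101.5  60.8] 1.8
```

View pics/crop1.png

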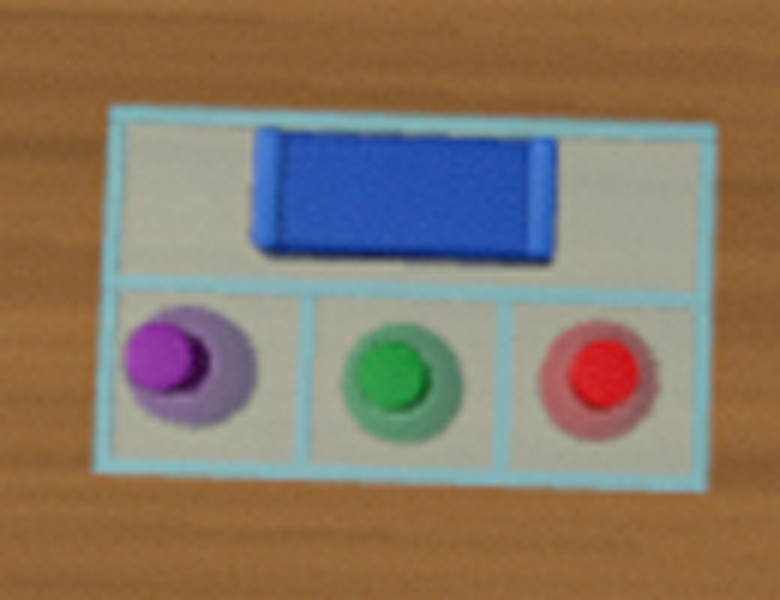

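View pics/crop2.png

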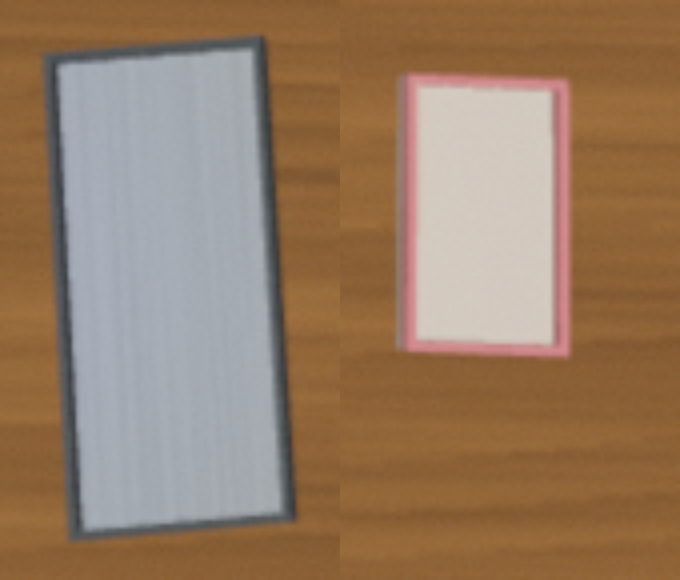

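The crop shows the small bar in the clear rack's rear bay. Purple stands in the left (+y) bay, green in the middle and red in the right. Next I measure the poses.

```bash
cat > m1.py <<'E'
from h import *
c=snap('top'); s=snap('scene')
def fit(px,z,lx):
    P=ray(c,px,z)[:,:2]; ce=P.mean(0); # order TL,TR,BR,BL ; image up=+x, left=+y
    ex=((P[0]+P[1])-(P[2]+P[3]))/2; ey=((P[0]+P[3])-(P[1]+P[2]))/2
    return np.round(ce,4),'lx %.4f ly %.4f'%(np.hypot(*ex),np.hypot(*ey)),'yawx %.2f yawy-90 %.2f'%(np.degrees(np.arctan2(ex[1],ex[0])),np.degrees(np.arctan2(ey[1],ey[0]))-90)
A=np.array
rk=(A([[109,106],[717,124],[707,491],[93,471]])-2.5)/6+A([215,205])
print('rack',fit(rk,.011,0))
tr=(A([[43,54],[265,36],[295,518],[72,538]])-1.5)/4+A([115,185])
print('tray',fit(tr,.010,0))
ho=(A([[405,74],[569,79],[570,356],[403,349]])-1.5)/4+A([460-85,240]); 
ho=(A([[405-340,74],[569-340,79],[570-340,356],[403-340,349]])-1.5)/4+A([460,240])
print('holder',fit(ho,.011,0))
re=(A([[257,128],[556,138],[552,262],[254,249]])-2.5)/6+A([215,205])
print('rest(top)',fit(re,.045,0))
for n,u in [('purple',(158,356)),('green',(394,374)),('red',(604,373))]:
    px=(A(u)-2.5)/6+A([215,205]); print(n,ray(c,px,.100).round(4), 'scene px of that', proj(s,ray(c,px,.100)).round(1))
im=s['color'][:,:,::-1]
cv2.imwrite('pics/s1.png',cv2.resize(im[190:290,220:410],None,fx=4,fy=4,interpolation=cv2.INTER_CUBIC))
E
python3 m1.py
```

```text
rack (array([0.5425, 0.053 ]), 'lx 0.1000 ly 0.1666', 'yawx -0.62 yawy-90 -0.61')
tray (array([0.536 , 0.2578]), 'lx 0.1980 ly 0.0905', 'yawx 6.30 yawy-90 6.09')
holder (array([ 0.486 , -0.2976]), 'lx 0.1120 ly 0.0679', 'yawx -1.12 yawy-90 -0.94')
rest(top) (array([0.5674, 0.0528]), 'lx 0.0322 ly 0.0781', 'yawx -0.21 yawy-90 -1.01')
purple [[0.5217 0.1089 0.1   ]] scene px of that [[387.1 207. ]]
green [[0.5185 0.052  0.1   ]] scene px of that [[352.4 204.3]]
red [[0.5197 0.0014 0.1   ]] scene px of that [[321.6 203.6]]
```

View pics/s1.png

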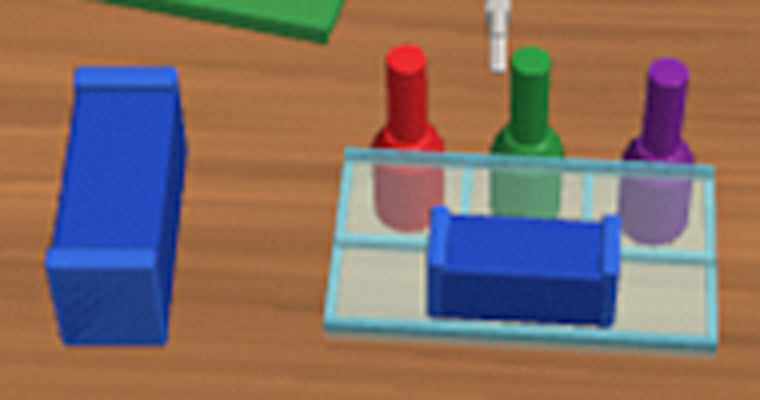

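```bash
cat >> h.py <<'E'
def go(*targets):
    s=bot.read_state(); T=R.from_rotvec(s['tcp_rot']); p=s['tool_pos']
    x=T.as_matrix()[:,0]
    print('t %.2f pos'%s['time'],p.round(4),'yaw %.1f'%np.degrees(np.arctan2(x[1],x[0])),'w %.3f'%s['width'],'F',s['wrist_force'].round(1))
    for (X,Y,Z,yaw) in targets:
        a=np.radians(yaw); G=R.from_matrix(np.array([[np.cos(a),np.sin(a),0],[np.sin(a),-np.cos(a),0],[0,0,-1]]))
        print((X,Y,Z,yaw),'->',(T.inv().apply(np.array([X,Y,Z])-p)*100).round(2),np.degrees((T.inv()*G).as_rotvec()).round(2))
E
python3 -c "
from h import *
go((.5217,.1089,.17,89.4))"
```

```text
t 0.30 pos [ 0.1694 -0.6531  0.2308] yaw 14.5 w 1.002 F [-0.3 -0.5 -0.7]
(0.5217, 0.1089, 0.17, 89.4) -> [ 53.23 -64.91   6.13] [-4.000e-02 -3.000e-02 -7.486e+01]
```

servo_tool:
  plan:
    - [[53.2,-64.9,6.1,0,0,-74.9],[53.2,-64.9,6.1,0,0,-74.9],[53.2,-64.9,6.1,0,0,-74.9],[53.2,-64.9,6.1,0,0,-74.9],[53.2,-64.9,6.1,0,0,-74.9],[53.2,-64.9,6.1,0,0,-74.9],[53.2,-64.9,6.1,0,0,-74.9],[53.2,-64.9,6.1,0,0,-74.9],[53.2,-64.9,6.1,0,0,-74.9],[53.2,-64.9,6.1,0,0,-74.9],[53.2,-64.9,6.1,0,0,-74.9],[53.2,-64.9,6.1,0,0,-74.9],[53.2,-64.9,6.1,0,0,-74.9],[53.2,-64.9,6.1,0,0,-74.9],[53.2,-64.9,6.1,0,0,-74.9],[53.2,-64.9,6.1,0,0,-74.9],[53.2,-64.9,6.1,0,0,-74.9],[53.2,-64.9,6.1,0,0,-74.9],[53.2,-64.9,6.1,0,0,-74.9],[53.2,-64.9,6.1,0,0,-74.9]]
  claw: 5
  grip_force: 30

```text
time: 1.97
tool_pos: [0.5185, 0.1035, 0.171]
tcp_rot: [-2.232, -2.211, -0.002]
wrist_force: [1.1, -1.1, 1.0]
width: 0.583
```

```bash
python3 -c "
from h import *
go((.5217,.1089,.14,89.4))
snap('wrist','w1.png')"
```

```text
t 1.97 pos [0.5185 0.1035 0.171 ] yaw 89.5 w 0.583 F [ 1.1 -1.1  1. ]
(0.5217, 0.1089, 0.14, 89.4) -> [0.54 0.32 3.1 ] [ 0.03 -0.05  0.07]
```

View pics/w1.png

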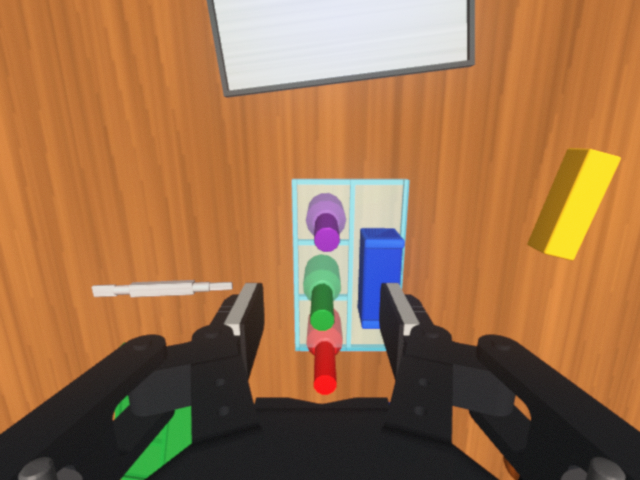

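The wrist view shows the purple cap top at (326,238); I predicted (324,243), so the two agree to about 3 mm. Descending.

servo_tool:
  plan:
    - [[0.6,0.3,1,0,0,0],[0.6,0.3,3,0,0,0],[0.6,0.3,5,0,0,0],[0.6,0.3,7,0,0,0],[0.6,0.3,9,0,0,0],[0.6,0.3,10.5,0,0,0],[0.6,0.3,11,0,0,0],[0.6,0.3,11,0,0,0],[0.6,0.3,11,0,0,0]]

```text
time: 2.77
tool_pos: [0.5248, 0.1158, 0.0609]
tcp_rot: [-2.229, -2.211, -0.01]
wrist_force: [0.6, 0.0, -0.5]
width: 0.584
```

servo_tool:
  plan:
    - [[0,0,0,0,0,0],[0,0,0,0,0,0],[0,0,0,0,0,0],[0,0,0,0,0,0],[0,0,0,0,0,0],[0,0,0,0,0,0],[0,0,0,0,0,0],[0,0,0,0,0,0]]
  claw: 1
  grip_force: 30

```text
time: 3.43
tool_pos: [0.5252, 0.1159, 0.0615]
tcp_rot: [-2.229, -2.212, -0.012]
wrist_force: [-0.2, -0.0, 3.9]
width: 0.187
```

```bash
python3 -c "
from h import *
go((.522,.1089,.17,89.4))
snap('scene','s2.png')
im=cv2.imread('pics/s2.png');cv2.imwrite('pics/s2.png',cv2.resize(im[130:290,220:430],None,fx=3.5,fy=3.5))"
```

```text
t 3.43 pos [0.5252 0.1159 0.0615] yaw 89.5 w 0.187 F [-0.2 -0.   3.9]
(0.522, 0.1089, 0.17, 89.4) -> [ -0.63  -0.27 -10.85] [ 0.24 -0.37  0.15]
```

View pics/s2.png

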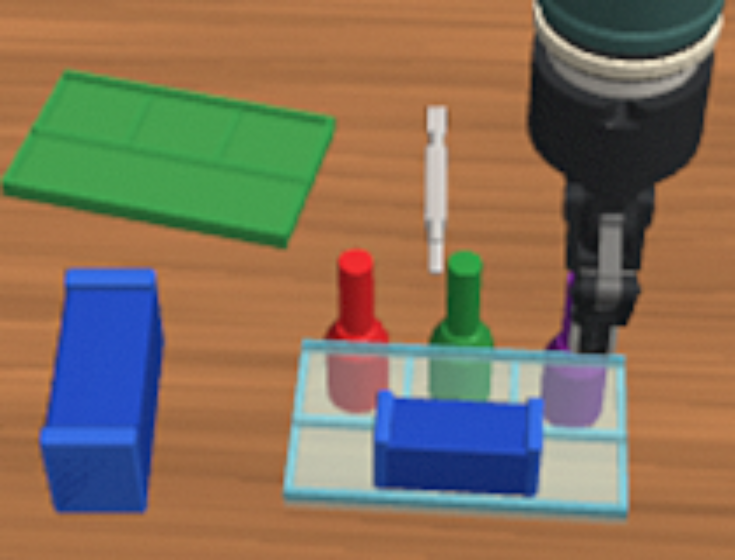

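I had read the pose while the arm was still settling during the camera call, so the grip sits about 6 mm off in y. I'll open, shift and grip again.

servo_tool:
  plan:
    - [[0,0,0,0,0,0],[0,0,0,0,0,0],[0,0,0,0,0,0],[0,0,0,0,0,0],[-0.3,0,0,0.2,-0.4,0],[-0.6,0,0,0.2,-0.4,0],[-0.6,0,0,0.2,-0.4,0],[-0.6,0,0,0.2,-0.4,0],[-0.6,0,0,0.2,-0.4,0]]
  claw: 4

```text
time: 4.23
tool_pos: [0.5252, 0.1098, 0.0614]
tcp_rot: [2.23, 2.212, 0.0]
wrist_force: [0.6, -0.4, 0.2]
width: 0.468
```

servo_tool:
  plan:
    - [[0,0,0,0,0,0],[0,0,0,0,0,0],[0,0,0,0,0,0],[0,0,0,0,0,0],[0,0,0,0,0,0],[0,0,0,0,0,0],[0,0,0,0,0,0],[0,0,0,0,0,0]]
  claw: 1

```text
time: 4.9
tool_pos: [0.5253, 0.1098, 0.0615]
tcp_rot: [2.23, 2.212, 0.0]
wrist_force: [-0.6, 1.0, 0.5]
width: 0.189
```

servo_tool:
  plan:
    - [[0,0,-0.5,0,0,0],[0,0,-2,0,0,0],[0,0,-4,0,0,0],[0,0,-6,0,0,0],[0,0,-6,0,0,0],[0,0,-6,0,0,0],[0,0,-6,0,0,0]]

```text
time: 5.48
tool_pos: [0.5247, 0.1098, 0.1209]
tcp_rot: [2.23, 2.212, -0.001]
wrist_force: [0.7, -0.6, -0.7]
width: 0.191
```

```bash
python3 -c "
from h import *
c=snap('scene','s3.png');
im=cv2.imread('pics/s3.png');cv2.imwrite('pics/s3.png',cv2.resize(im[80:290,220:430],None,fx=2.8,fy=2.8))
go((.596,.2645,.122,89.4),(.596,.2645,.062,89.4))
"
```

```text
t 5.53 pos [0.5242 0.1097 0.1203] yaw 89.5 w 0.190 F [-0.2  0.4 -1.2]
(0.596, 0.2645, 0.122, 89.4) -> [15.54  7.06 -0.2 ] [-0.08  0.05  0.13]
(0.596, 0.2645, 0.062, 89.4) -> [15.55  7.07  5.8 ] [-0.08  0.05  0.13]
```

View pics/s3.png

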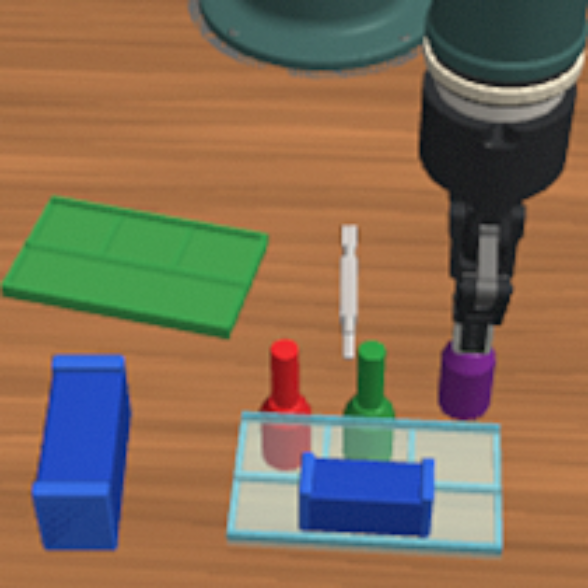

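The scene view shows purple held upright above the rack at (466,380) in the crop. Carrying it to the tray.

servo_tool:
  plan:
    - [[1,0.5,0,0,0,0],[3,1.4,0,0,0,0],[6,2.7,0,0,0,0],[9,4.1,0,0,0,0],[12,5.5,0,0,0,0],[14,6.4,0,0,0,0],[15,6.9,0,0,0,0],[15.5,7.1,0,0,0,0],[15.5,7.1,0.5,0,0,0],[15.5,7.1,2,0,0,0],[15.5,7.1,3.5,0,0,0],[15.5,7.1,4.5,0,0,0],[15.5,7.1,5.1,0,0,0],[15.5,7.1,5.1,0,0,0],[15.5,7.1,5.1,0,0,0],[15.5,7.1,5.1,0,0,0]]

```text
time: 6.87
tool_pos: [0.597, 0.2639, 0.0699]
tcp_rot: [2.231, 2.212, -0.001]
wrist_force: [0.3, -1.1, -0.8]
width: 0.193
```

```bash
python3 -c "
from h import *
c=snap('scene','s4.png');
im=cv2.imread('pics/s4.png');cv2.imwrite('pics/s4.png',cv2.resize(im[130:330,340:560],None,fx=3,fy=3))
go((.596,.2645,.0605,89.4))
"
```

```text
t 6.92 pos [0.5971 0.2641 0.0702] yaw 89.5 w 0.192 F [-0.9  0.1 -0.1]
(0.596, 0.2645, 0.0605, 89.4) -> [ 0.04 -0.12  0.97] [0.02 0.01 0.12]
```

View pics/s4.png

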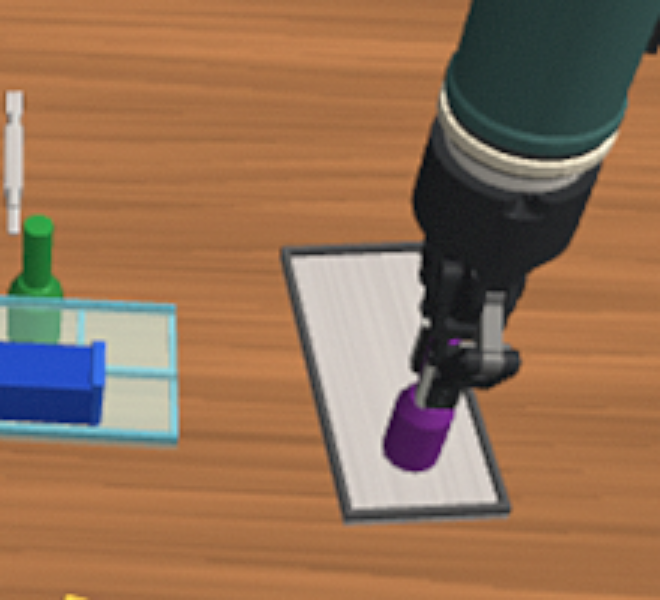

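servo_tool:
  plan:
    - [[0,0,0.3,0,0,0],[0,0,0.6,0,0,0],[0,0,0.9,0,0,0],[0,0,0.95,0,0,0],[0,0,0.95,0,0,0],[0,0,0.95,0,0,0]]

```text
time: 7.42
tool_pos: [0.5971, 0.2642, 0.0606]
tcp_rot: [2.23, 2.212, -0.0]
wrist_force: [-1.1, 0.4, 0.1]
width: 0.186
```

servo_tool:
  plan:
    - [[0,0,0,0,0,0],[0,0,0,0,0,0],[0,0,0,0,0,0],[0,0,0,0,0,0],[0,0,0,0,0,0],[0,0,-1,0,0,0],[0,0,-3,0,0,0],[0,0,-6,0,0,0],[0,0,-10,0,0,0],[0,0,-10,0,0,0],[0,0,-10,0,0,0],[0,0,-10,0,0,0],[0,0,-10,0,0,0]]
  claw: 4

```text
time: 8.5
tool_pos: [0.5961, 0.2638, 0.1594]
tcp_rot: [-2.23, -2.212, 0.003]
wrist_force: [0.2, 0.3, -0.8]
width: 0.468
```

```bash
python3 -c "
from h import *
c=snap('scene','s5.png');
im=cv2.imread('pics/s5.png');cv2.imwrite('pics/s5.png',cv2.resize(im[130:330,340:560],None,fx=3,fy=3))
go((.5205,.053,.161,89.4),(.5205,.053,.0615,89.4))
"
```

```text
t 8.55 pos [0.5958 0.2637 0.1588] yaw 89.5 w 0.472 F [ 0.4  0.3 -0.9]
(0.5205, 0.053, 0.161, 89.4) -> [-21.13  -7.36  -0.17] [-0.16  0.08  0.12]
(0.5205, 0.053, 0.0615, 89.4) -> [-21.11  -7.33   9.78] [-0.16  0.08  0.12]
```

View pics/s5.png

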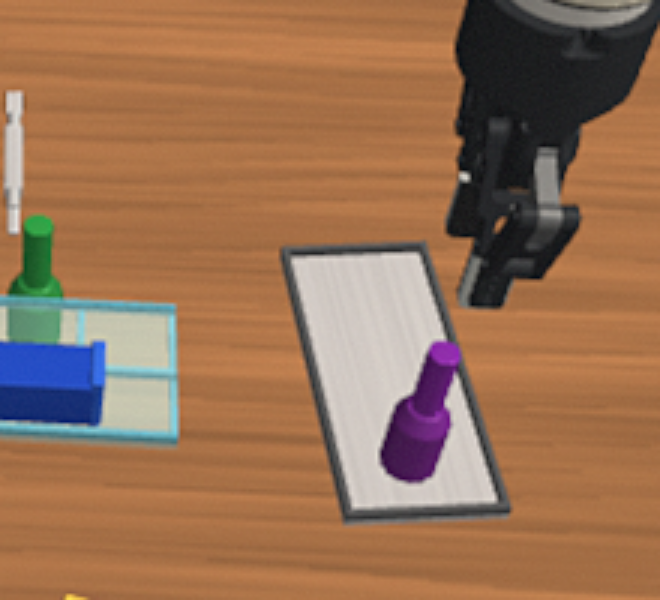

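Purple stands upright in the tray, body at (410,440) in the crop. Next is green.

servo_tool:
  plan:
    - [[-2,-0.7,0,0,0,0],[-6,-2.1,0,0,0,0],[-10,-3.5,0,0,0,0],[-14,-4.9,0,0,0,0],[-18,-6.3,0,0,0,0],[-20.5,-7.1,0,0,0,0],[-21.1,-7.3,0,0,0,0],[-21.1,-7.3,0,0,0,0],[-21.1,-7.3,1,0,0,0],[-21.1,-7.3,3,0,0,0],[-21.1,-7.3,5,0,0,0],[-21.1,-7.3,7,0,0,0],[-21.1,-7.3,9,0,0,0],[-21.1,-7.3,9.7,0,0,0],[-21.1,-7.3,9.7,0,0,0],[-21.1,-7.3,9.7,0,0,0],[-21.1,-7.3,9.7,0,0,0]]

```text
time: 9.97
tool_pos: [0.5219, 0.0538, 0.0632]
tcp_rot: [2.23, 2.213, -0.003]
wrist_force: [0.3, -0.4, 0.3]
width: 0.468
```

servo_tool:
  plan:
    - [[0,0,0,0,0,0],[0,0,0,0,0,0],[0,0,0,0,0,0],[0,0,0,0,0,0],[0,0,0,0,0,0],[0,0,0,0,0,0],[0,0,0,0,0,0],[0,0,0,0,0,0]]
  claw: 1

```text
time: 10.63
tool_pos: [0.5229, 0.0539, 0.0642]
tcp_rot: [2.229, 2.212, -0.0]
wrist_force: [-0.5, 0.0, 5.3]
width: 0.19
```

```bash
python3 -c "
from h import *
c=snap('scene','s6.png');
im=cv2.imread('pics/s6.png');cv2.imwrite('pics/s6.png',cv2.resize(im[130:330,260:560],None,fx=2.6,fy=2.6))
go((.536,.258,.121,89.4),(.536,.258,.0605,89.4))
"
```

```text
t 10.68 pos [0.5229 0.0539 0.0642] yaw 89.6 w 0.191 F [0.6 1.5 6.2]
(0.536, 0.258, 0.121, 89.4) -> [20.42  1.16 -5.7 ] [0.05 0.06 0.16]
(0.536, 0.258, 0.0605, 89.4) -> [20.42  1.15  0.35] [0.05 0.06 0.16]
```

View pics/s6.png

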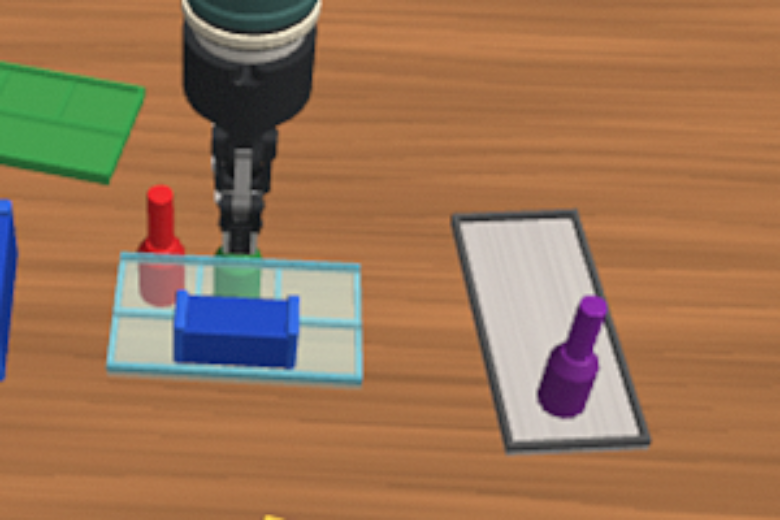

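Green is gripped and still upright. Carrying it over.

servo_tool:
  plan:
    - [[0,0,-0.5,0,0,0],[0,0,-2,0,0,0],[0,0,-4,0,0,0],[0,0,-6,0,0,0],[2,0.1,-6,0,0,0],[5,0.3,-6,0,0,0],[8,0.5,-6,0,0,0],[11,0.6,-6,0,0,0],[14,0.8,-6,0,0,0],[17,1,-6,0,0,0],[19.5,1.1,-6,0,0,0],[20.4,1.2,-6,0,0,0],[20.4,1.2,-6,0,0,0],[20.4,1.2,-5,0,0,0],[20.4,1.2,-3,0,0,0],[20.4,1.2,-1.5,0,0,0],[20.4,1.2,-0.8,0,0,0],[20.4,1.2,-0.8,0,0,0],[20.4,1.2,-0.8,0,0,0],[20.4,1.2,-0.8,0,0,0]]

```text
time: 12.35
tool_pos: [0.5372, 0.2573, 0.0728]
tcp_rot: [2.23, 2.211, 0.001]
wrist_force: [-0.0, 0.7, -0.4]
width: 0.19
```

```bash
python3 -c "
from h import *
c=snap('scene','s7.png');
im=cv2.imread('pics/s7.png');cv2.imwrite('pics/s7.png',cv2.resize(im[130:330,260:560],None,fx=2.6,fy=2.6))
go((.536,.258,.063,89.4))
"
```

```text
t 12.40 pos [0.5374 0.2576 0.0731] yaw 89.5 w 0.190 F [-0.3  1.2 -0.3]
(0.536, 0.258, 0.063, 89.4) -> [ 0.04 -0.15  1.01] [0.15 0.02 0.12]
```

View pics/s7.png

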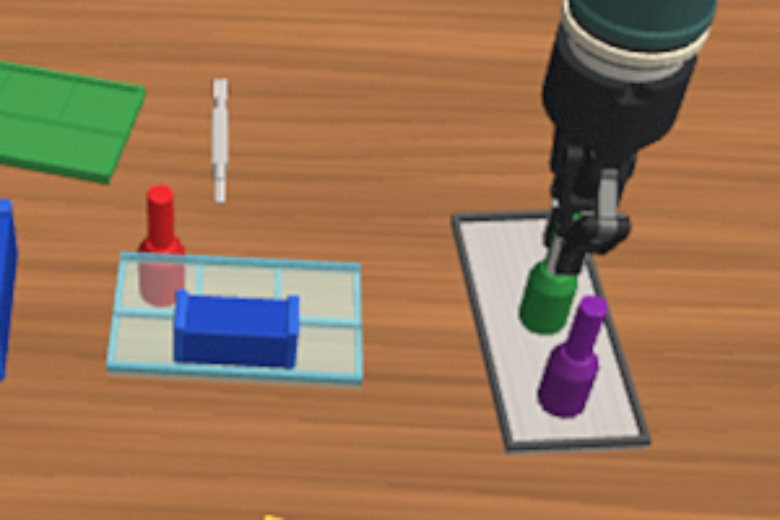

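servo_tool:
  plan:
    - [[0,0,0.3,0,0,0],[0,0,0.6,0,0,0],[0,0,0.9,0,0,0],[0,0,0.95,0,0,0],[0,0,0.95,0,0,0],[0,0,0.95,0,0,0]]

```text
time: 12.9
tool_pos: [0.5374, 0.2577, 0.0635]
tcp_rot: [2.229, 2.211, 0.002]
wrist_force: [-0.3, -0.2, -0.1]
width: 0.189
```

```bash
python3 -c "
from h import *
c=snap('scene','s8.png');
im=cv2.imread('pics/s8.png');cv2.imwrite('pics/s8.png',cv2.resize(im[190:330,400:540],None,fx=4,fy=4))
go((.536,.258,.063,89.4))
"
```

```text
t 12.95 pos [0.5374 0.2576 0.0636] yaw 89.5 w 0.185 F [ 0.6 -0.3 -0.3]
(0.536, 0.258, 0.063, 89.4) -> [ 0.04 -0.14  0.06] [0.14 0.02 0.13]
```

View pics/s8.png

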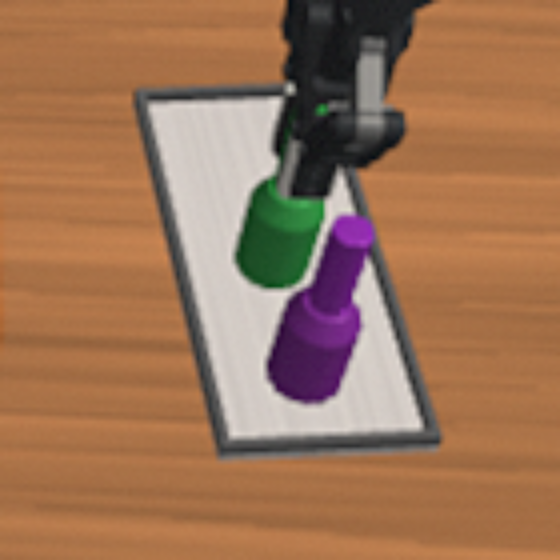

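servo_tool:
  plan:
    - [[0,0,0.1,0,0,0],[0,0,0.1,0,0,0],[0,0,0.1,0,0,0]]

```text
time: 13.2
tool_pos: [0.5377, 0.2578, 0.0633]
tcp_rot: [2.229, 2.211, 0.003]
wrist_force: [-1.7, -0.1, 4.4]
width: 0.192
```

servo_tool:
  plan:
    - [[0,0,0,0,0,0],[0,0,0,0,0,0],[0,0,0,0,0,0],[0,0,0,0,0,0],[0,0,0,0,0,0],[0,0,-1,0,0,0],[0,0,-3,0,0,0],[0,0,-6,0,0,0],[0,0,-10,0,0,0],[0,0,-10,0,0,0],[0,0,-10,0,0,0],[0,0,-10,0,0,0],[0,0,-10,0,0,0],[0,0,-10,0,0,0]]
  claw: 4

```text
time: 14.37
tool_pos: [0.5362, 0.2573, 0.1615]
tcp_rot: [2.23, 2.212, -0.002]
wrist_force: [0.4, 0.2, 0.0]
width: 0.471
```

```bash
python3 -c "
from h import *
c=snap('scene','s9.png');
im=cv2.imread('pics/s9.png');cv2.imwrite('pics/s9.png',cv2.resize(im[130:330,260:560],None,fx=2.6,fy=2.6))
go((.521,.0025,.161,89.4),(.521,.0025,.0655,89.4))
"
```

```text
t 14.42 pos [0.5363 0.2574 0.1615] yaw 89.5 w 0.472 F [-0.8 -0.2 -0.7]
(0.521, 0.0025, 0.161, 89.4) -> [-25.5   -1.32   0.09] [0.01 0.08 0.13]
(0.521, 0.0025, 0.0655, 89.4) -> [-25.49  -1.32   9.64] [0.01 0.08 0.13]
```

View pics/s9.png

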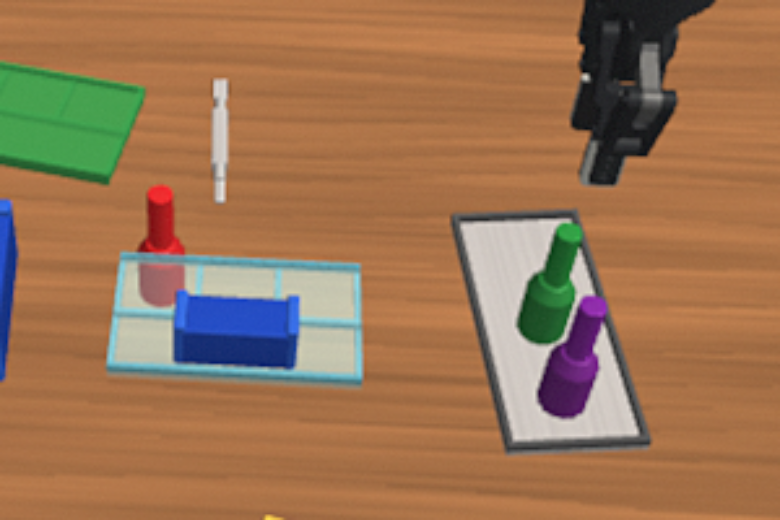

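Green and purple both stand upright in the tray. Next is red.

servo_tool:
  plan:
    - [[-2,-0.1,0,0,0,0],[-6,-0.3,0,0,0,0],[-10,-0.5,0,0,0,0],[-14,-0.7,0,0,0,0],[-18,-0.9,0,0,0,0],[-22,-1.1,0,0,0,0],[-25,-1.3,0,0,0,0],[-25.5,-1.3,0,0,0,0],[-25.5,-1.3,0,0,0,0],[-25.5,-1.3,1,0,0,0],[-25.5,-1.3,3,0,0,0],[-25.5,-1.3,5,0,0,0],[-25.5,-1.3,7,0,0,0],[-25.5,-1.3,9,0,0,0],[-25.5,-1.3,9.6,0,0,0],[-25.5,-1.3,9.6,0,0,0],[-25.5,-1.3,9.6,0,0,0],[-25.5,-1.3,9.6,0,0,0]]

```text
time: 15.92
tool_pos: [0.5222, 0.003, 0.0668]
tcp_rot: [2.228, 2.212, 0.0]
wrist_force: [0.6, 0.1, 0.6]
width: 0.469
```

servo_tool:
  plan:
    - [[0,0,0,0,0,0],[0,0,0,0,0,0],[0,0,0,0,0,0],[0,0,0,0,0,0],[0,0,0,0,0,0],[0,0,0,0,0,0],[0,0,0,0,0,0],[0,0,0,0,0,0]]
  claw: 1

```text
time: 16.58
tool_pos: [0.5232, 0.0029, 0.0678]
tcp_rot: [2.227, 2.211, 0.003]
wrist_force: [0.1, 0.7, 6.0]
width: 0.189
```

```bash
python3 -c "
from h import *
c=snap('scene','s10.png');
im=cv2.imread('pics/s10.png');cv2.imwrite('pics/s10.png',cv2.resize(im[130:330,260:560],None,fx=2.6,fy=2.6))
go((.476,.2515,.125,89.4),(.476,.2515,.0645,89.4))
"
```

```text
t 16.63 pos [0.5232 0.0029 0.0678] yaw 89.6 w 0.192 F [1.1 0.4 4.8]
(0.476, 0.2515, 0.125, 89.4) -> [24.82 -4.88 -5.77] [0.21 0.08 0.18]
(0.476, 0.2515, 0.0645, 89.4) -> [24.82 -4.9   0.28] [0.21 0.08 0.18]
```

View pics/s10.png

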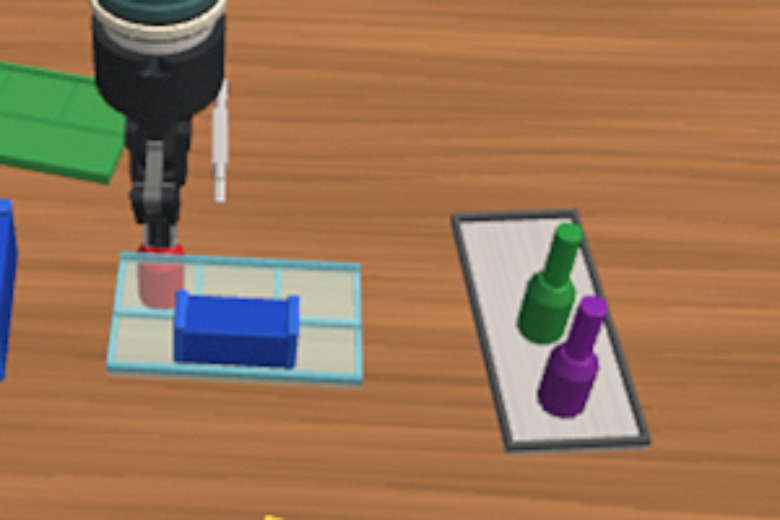

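servo_tool:
  plan:
    - [[0,0,-0.5,0,0,0],[0,0,-2,0,0,0],[0,0,-4,0,0,0],[0,0,-6,0,0,0],[2,-0.5,-6,0,0,0],[5,-2,-6,0,0,0],[9,-4,-6,0,0,0],[13,-4.9,-6,0,0,0],[17,-4.9,-6,0,0,0],[21,-4.9,-6,0,0,0],[24,-4.9,-6,0,0,0],[24.8,-4.9,-6,0,0,0],[24.8,-4.9,-6,0,0,0],[24.8,-4.9,-5,0,0,0],[24.8,-4.9,-3,0,0,0],[24.8,-4.9,-1.5,0,0,0],[24.8,-4.9,-0.6,0,0,0],[24.8,-4.9,-0.6,0,0,0],[24.8,-4.9,-0.6,0,0,0],[24.8,-4.9,-0.6,0,0,0]]

```text
time: 18.3
tool_pos: [0.4766, 0.2507, 0.0738]
tcp_rot: [2.228, 2.209, 0.004]
wrist_force: [0.2, -1.3, -0.9]
width: 0.19
```

```bash
python3 -c "
from h import *
c=snap('scene','s11.png');
im=cv2.imread('pics/s11.png');cv2.imwrite('pics/s11.png',cv2.resize(im[130:330,260:560],None,fx=2.6,fy=2.6))
go((.476,.2515,.0665,89.4))
"
```

```text
t 18.35 pos [0.4769 0.2511 0.0743] yaw 89.5 w 0.185 F [ 0.7 -0.8 -0.6]
(0.476, 0.2515, 0.0665, 89.4) -> [ 0.04 -0.1   0.77] [0.3  0.04 0.13]
```

View pics/s11.png

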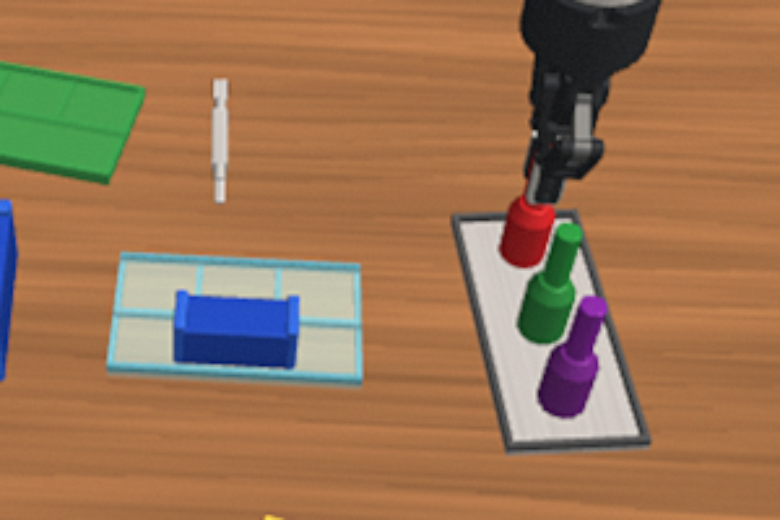

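servo_tool:
  plan:
    - [[0,0,0.3,0,0,0],[0,0,0.5,0,0,0],[0,0,0.7,0.3,0,0],[0,0,0.8,0.3,0,0],[0,0,0.8,0.3,0,0],[0,0,0.8,0.3,0,0]]

```text
time: 18.85
tool_pos: [0.4773, 0.2513, 0.0668]
tcp_rot: [2.23, 2.212, 0.0]
wrist_force: [-0.6, -0.5, 4.7]
width: 0.19
```

servo_tool:
  plan:
    - [[0,0,0,0,0,0],[0,0,0,0,0,0],[0,0,0,0,0,0],[0,0,0,0,0,0],[0,0,0,0,0,0],[0,0,-1,0,0,0],[0,0,-3,0,0,0],[0,0,-6,0,0,0],[0,0,-10,0,0,0],[0,0,-10,0,0,0],[0,0,-10,0,0,0],[0,0,-10,0,0,0],[0,0,-10,0,0,0],[0,0,-10,0,0,0]]
  claw: 4

```text
time: 20.02
tool_pos: [0.476, 0.2508, 0.1652]
tcp_rot: [-2.23, -2.212, 0.005]
wrist_force: [0.1, -0.1, -0.3]
width: 0.473
```

Run:
```python
from h import *
c=snap('top','t12.png'); im=c['color'][:,:,::-1]
cv2.imwrite('pics/t12c.png',cv2.resize(im[185:335,110:350],None,fx=3.3,fy=3.3,interpolation=cv2.INTER_CUBIC))
for m in comps(c,(110,120,60),(125,255,255)):
    b,r=rect(m); P=ray(c,b,.043); print(r, P.mean(0).round(4), P[:,:2].round(4).tolist())
go((.5674,.0528,.161,89.4),(.5674,.0528,.08,89.4))
```

```text
((391.87408447265625, 253.4813232421875), (72.15986633300781, 33.15857696533203), 87.1375961303711) [ 0.5454 -0.1204  0.043 ] [[0.6003, -0.0911], [0.6041, -0.1437], [0.4905, -0.1494], [0.4869, -0.0975]]
((282.7936706542969, 237.3965606689453), (47.0078010559082, 20.150808334350586), 1.8476102352142334) [0.5669 0.0517 0.043 ] [[0.5514, 0.0887], [0.5832, 0.0886], [0.5824, 0.0145], [0.5505, 0.0149]]
t 20.07 pos [0.4761 0.2508 0.1652] yaw 89.5 w 0.467 F [ 0.2 -0.2 -1.2]
(0.5674, 0.0528, 0.161, 89.4) -> [-19.73   9.29   0.43] [-0.13  0.1   0.13]
(0.5674, 0.0528, 0.08, 89.4) -> [-19.71   9.31   8.53] [-0.13  0.1   0.13]
```

View pics/t12c.png

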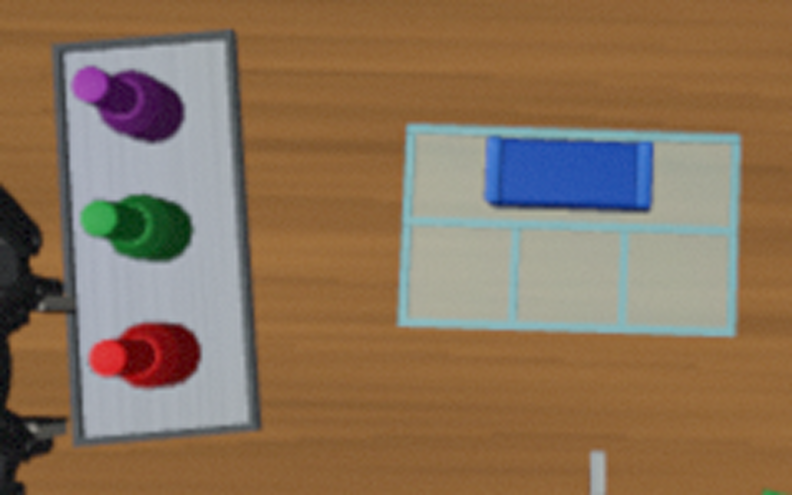

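All three bottles stand in the tray. In the top crop, purple's base is at (155,110), green's at (160,228) and red's at (165,355). I now open wider and go to the finger rest.

servo_tool:
  plan:
    - [[-2,1,0,0,0,0],[-5,2.4,0,0,0,0],[-9,4.2,0,0,0,0],[-13,6.1,0,0,0,0],[-17,8,0,0,0,0],[-19,9,0,0,0,0],[-19.7,9.3,0,0,0,0],[-19.7,9.3,0,0,0,0],[-19.7,9.3,1,0,0,0],[-19.7,9.3,3,0,0,0],[-19.7,9.3,6,0,0,0],[-19.7,9.3,8,0,0,0],[-19.7,9.3,8,0,0,0],[-19.7,9.3,8,0,0,0],[-19.7,9.3,8,0,0,0]]
  claw: 5.8

```text
time: 21.32
tool_pos: [0.5674, 0.0541, 0.0859]
tcp_rot: [-2.229, -2.214, 0.004]
wrist_force: [-0.0, -1.0, 0.2]
width: 0.681
```

```bash
python3 -c "
from h import *
c=snap('wrist','w13.png')
go((.5670,.0525,.017,89.2))
"
```

```text
t 21.37 pos [0.5683 0.0539 0.0867] yaw 89.6 w 0.680 F [ 0.3  0.6 -0. ]
(0.567, 0.0525, 0.017, 89.2) -> [-0.13 -0.12  6.97] [-0.    0.08  0.4 ]
```

View pics/w13.png

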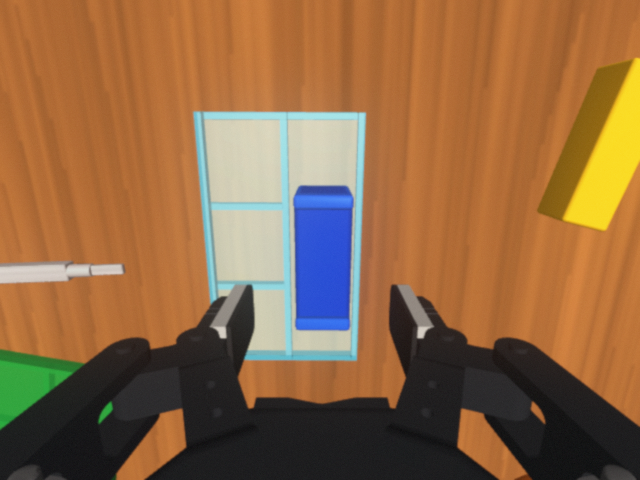

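The rest is centred between the fingers at (323,258), with its length running up the image. Descending.

servo_tool:
  plan:
    - [[-0.1,-0.1,1.5,0,0,0.4],[-0.1,-0.1,3,0,0,0.4],[-0.1,-0.1,4.5,0,0,0.4],[-0.1,-0.1,5.8,0,0,0.4],[-0.1,-0.1,6.5,0,0,0.4],[-0.1,-0.1,6.9,0,0,0.4],[-0.1,-0.1,6.9,0,0,0.4],[-0.1,-0.1,6.9,0,0,0.4],[-0.1,-0.1,6.9,0,0,0.4]]

```text
time: 22.12
tool_pos: [0.5681, 0.0529, 0.0186]
tcp_rot: [2.235, 2.205, 0.0]
wrist_force: [-0.0, -0.9, -0.1]
width: 0.681
```

servo_tool:
  plan:
    - [[0,0,0,0,0,0],[0,0,0,0,0,0],[0,0,0,0,0,0],[0,0,0,0,0,0],[0,0,0,0,0,0],[0,0,0,0,0,0],[0,0,0,0,0,0]]
  claw: 2.5
  grip_force: 35

```text
time: 22.7
tool_pos: [0.5692, 0.0529, 0.0196]
tcp_rot: [2.234, 2.204, 0.003]
wrist_force: [0.1, -0.1, 5.5]
width: 0.367
```

servo_tool:
  plan:
    - [[0,0,-0.5,0,0,0],[0,0,-2,0,0,0],[0,0,-5,0,0,0],[0,0,-9,0,0,0],[0,0,-12,0,0,0],[0,0,-12,0,0,0],[0,0,-12,0,0,0],[0,0,-12,0,0,0],[0,0,-12,0,0,0]]

```text
time: 23.45
tool_pos: [0.5668, 0.053, 0.1374]
tcp_rot: [2.236, 2.206, -0.002]
wrist_force: [-0.1, -0.3, -0.7]
width: 0.368
```

```bash
python3 -c "
from h import *
c=snap('scene','s14.png');c=snap('wrist','w14.png')
a=cv2.imread('pics/s14.png');b=cv2.imread('pics/w14.png');cv2.imwrite('pics/d14.png',np.hstack([cv2.resize(a,(400,300)),cv2.resize(b,(400,300))]))
go((.486,-.2976,.135,-1),(.486,-.2976,.03,-1))
"
```

```text
t 23.55 pos [0.567  0.053  0.1372] yaw 89.2 w 0.362 F [ 0.  -0.5 -1.3]
(0.486, -0.2976, 0.135, -1) -> [-35.17  -7.61   0.28] [3.00e-02 1.00e-01 9.02e+01]
(0.486, -0.2976, 0.03, -1) -> [-35.15  -7.6   10.78] [3.00e-02 1.00e-01 9.02e+01]
```

View pics/d14.png

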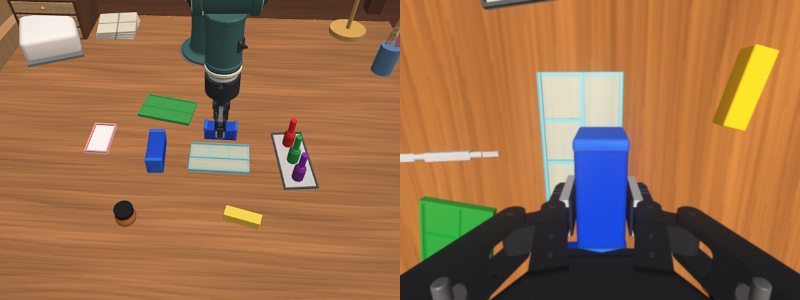

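The rest is held level, visible in both views. Moving over the holder with a quarter turn.

servo_tool:
  plan:
    - [[-2,-0.4,0,0,0,6],[-5,-1.1,0,0,0,13],[-8,-1.7,0,0,0,20],[-11,-2.4,0,0,0,27],[-14,-3,0,0,0,34],[-17,-3.7,0,0,0,41],[-20,-4.3,0,0,0,48],[-23,-5,0,0,0,55],[-26,-5.6,0,0,0,62],[-29,-6.3,0,0,0,69],[-32,-6.9,0,0,0,76],[-34,-7.4,0,0,0,83],[-35.2,-7.6,0,0,0,88],[-35.2,-7.6,0,0,0,90.2],[-35.2,-7.6,2,0,0,90.2],[-35.2,-7.6,5,0,0,90.2],[-35.2,-7.6,8,0,0,90.2],[-35.2,-7.6,8.5,0,0,90.2],[-35.2,-7.6,8.5,0,0,90.2],[-35.2,-7.6,8.5,0,0,90.2]]

```text
time: 25.22
tool_pos: [0.4858, -0.2978, 0.0525]
tcp_rot: [3.141, -0.027, -0.003]
wrist_force: [0.4, -0.3, -0.3]
width: 0.367
```

```bash
python3 -c "
from h import *
c=snap('scene','s15.png');c=snap('wrist','w15.png')
a=cv2.imread('pics/s15.png');b=cv2.imread('pics/w15.png');cv2.imwrite('pics/d15.png',np.hstack([cv2.resize(a[130:330,60:260],(400,400)),cv2.resize(b,(400,300))[:,:].copy() if 0 else cv2.copyMakeBorder(cv2.resize(b,(400,300)),0,100,0,0,cv2.BORDER_CONSTANT)]))
go((.486,-.2976,.0205,-1))
"
```

```text
t 25.32 pos [ 0.4874 -0.2989  0.0547] yaw -1.0 w 0.366 F [ 0.9 -0.7 -0.8]
(0.486, -0.2976, 0.0205, -1) -> [-0.15 -0.14  3.41] [ 0.18 -0.1   0.01]
```

View pics/d15.png

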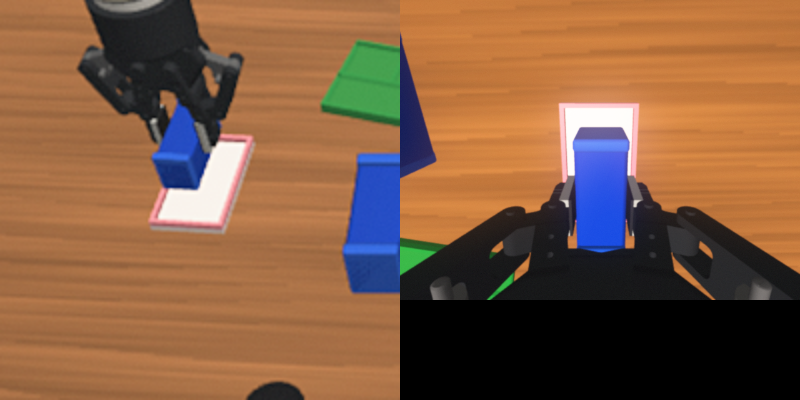

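The rest is aligned with the holder: holder centre column about 599, rest about 601 in the crop. Lowering.

servo_tool:
  plan:
    - [[-0.1,-0.1,0.8,0,0,0],[-0.1,-0.1,1.6,0.2,0,0],[-0.1,-0.1,2.4,0.2,0,0],[-0.1,-0.1,3,0.2,0,0],[-0.1,-0.1,3.3,0.2,0,0],[-0.1,-0.1,3.4,0.2,0,0],[-0.1,-0.1,3.4,0.2,0,0],[-0.1,-0.1,3.4,0.2,0,0]]

```text
time: 25.98
tool_pos: [0.4866, -0.298, 0.0206]
tcp_rot: [-3.141, 0.027, -0.003]
wrist_force: [-0.7, 0.3, -0.4]
width: 0.364
```

```bash
python3 -c "
from h import *
c=snap('scene','s16.png')
a=cv2.imread('pics/s16.png');cv2.imwrite('pics/s16c.png',cv2.resize(a[130:280,80:230],(600,600)))
go((.486,-.2976,.0196,-1))
"
```

```text
t 26.03 pos [ 0.4867 -0.2981  0.0208] yaw -1.0 w 0.364 F [ 0.2 -1.4 -1.1]
(0.486, -0.2976, 0.0196, -1) -> [-0.07 -0.05  0.12] [-0.01 -0.12  0.01]
```

View pics/s16c.png

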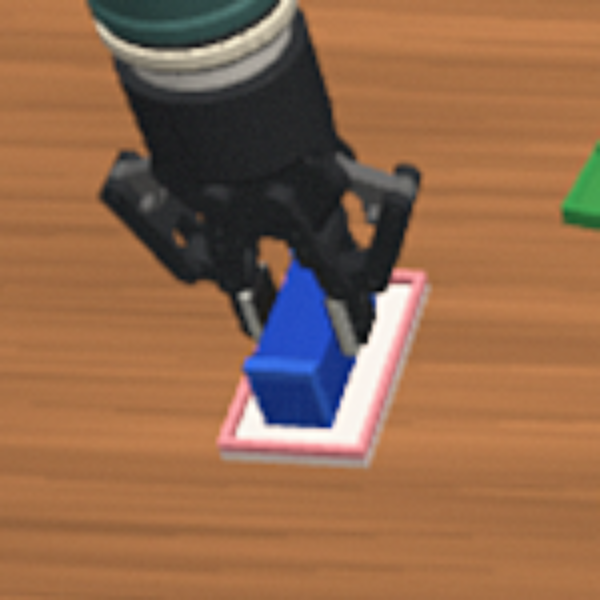

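servo_tool:
  plan:
    - [[0,0,0.1,0,0,0],[0,0,0.15,0,0,0],[0,0,0.15,0,0,0]]

```text
time: 26.28
tool_pos: [0.4871, -0.2984, 0.0197]
tcp_rot: [3.141, -0.027, 0.004]
wrist_force: [0.2, -0.0, 0.9]
width: 0.367
```

servo_tool:
  plan:
    - [[0,0,0,0,0,0],[0,0,0,0,0,0],[0,0,0,0,0,0],[0,0,0,0,0,0],[0,0,0,0,0,0],[0,0,-0.5,0,0,0],[0,0,-2,0,0,0],[0,0,-5,0,0,0],[0,0,-9,0,0,0],[0,0,-13,0,0,0],[0,0,-15,0,0,0],[0,0,-15,0,0,0],[0,0,-15,0,0,0],[0,0,-15,0,0,0]]
  claw: 5

```text
time: 27.45
tool_pos: [0.486, -0.2979, 0.169]
tcp_rot: [-3.141, 0.027, -0.003]
wrist_force: [0.4, 0.3, -0.4]
width: 0.585
```

Run:
```python
from h import *
c=snap('scene','s17.png');c=snap('wrist','w17.png');t=snap('top')
a=cv2.imread('pics/s17.png');b=cv2.imread('pics/w17.png');cv2.imwrite('pics/d17.png',np.hstack([cv2.resize(a[130:280,80:230],(400,400)),cv2.resize(b[80:480,120:520],(400,400))]))
go((.521,.0025,.165,89.4))
# bottle positions in tray from top view (cap tops z=.099)
im=t['color'][:,:,::-1]; cv2.imwrite('pics/t17.png',cv2.resize(im[185:335,110:210],None,fx=5.3/1.4,fy=5.3/1.4,interpolation=cv2.INTER_CUBIC))
```

```text
t 27.60 pos [ 0.4853 -0.2974  0.1674] yaw -1.0 w 0.584 F [-0.1  0.1 -0.3]
(0.521, 0.0025, 0.165, 89.4) -> [  3.05 -30.05   0.3 ] [-1.200e-01 -5.000e-02 -9.039e+01]
```

View pics/d17.png

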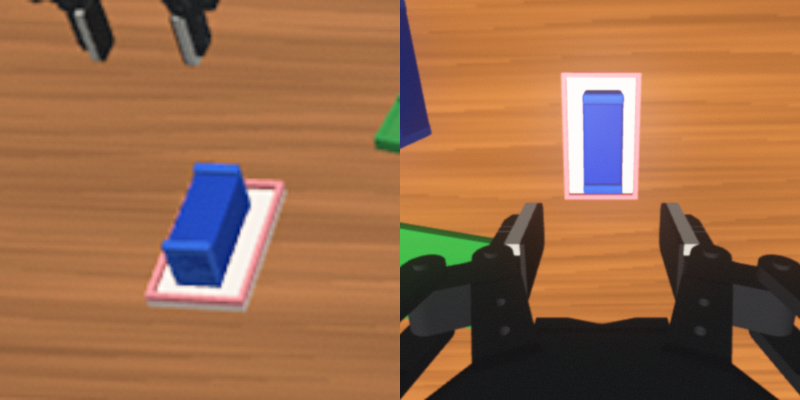

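View pics/t17.png

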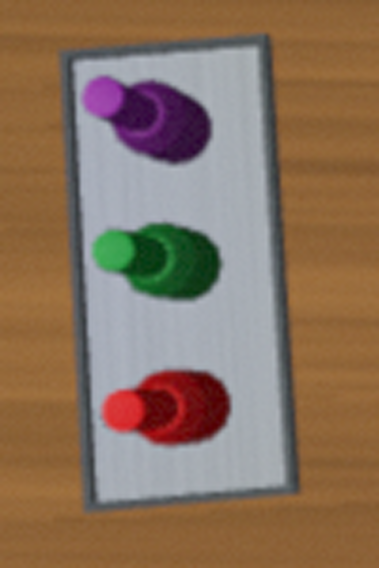

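The rest lies flat inside the holder rim: rest at (603,142), holder (600,136) in the crop. All three bottles are upright in the tray. Now I return them, red first.

Run:
```python
from h import *
c=viewer.read_camera('top')
for u in [(104,98),(114,250),(124,410)]: print(ray(c,[(u[0]-1.4)/3.786+110,(u[1]-1.4)/3.786+185],.099).round(4))
go((.477,.2513,.165,89.4))
```

```text
[[0.5964 0.2627 0.099 ]]
[[0.5379 0.2557 0.099 ]]
[[0.4773 0.2487 0.099 ]]
t 27.65 pos [ 0.4855 -0.2975  0.1676] yaw -1.0 w 0.588 F [-0.5 -0.1  0.3]
(0.477, 0.2513, 0.165, 89.4) -> [ -1.8  -54.86   0.36] [-1.000e-01 -6.000e-02 -9.039e+01]
```

servo_tool:
  plan:
    - [[-0.1,-2,0,0,0,-6],[-0.2,-6,0,0,0,-13],[-0.3,-10,0,0,0,-20],[-0.5,-14,0,0,0,-27],[-0.6,-18,0,0,0,-34],[-0.7,-22,0,0,0,-41],[-0.8,-26,0,0,0,-48],[-1,-30,0,0,0,-55],[-1.1,-34,0,0,0,-62],[-1.3,-38,0,0,0,-69],[-1.4,-42,0,0,0,-76],[-1.5,-46,0,0,0,-82],[-1.6,-50,0,0,0,-88],[-1.7,-53,0,0,0,-90.4],[-1.8,-54.7,0,0,0,-90.4],[-1.8,-54.7,0,0,0,-90.4],[-1.8,-54.7,0,0,0,-90.4],[-1.8,-54.7,0,0,0,-90.4],[-1.8,-54.7,0,0,0,-90.4]]
  claw: 4

```text
time: 29.23
tool_pos: [0.4767, 0.2485, 0.1679]
tcp_rot: [-2.233, -2.208, 0.001]
wrist_force: [-0.2, 0.4, -0.1]
width: 0.47
```

```bash
python3 -c "
from h import *
c=snap('wrist','w18.png')
go((.477,.2505,.067,89.4))
"
```

```text
t 29.28 pos [0.4768 0.2484 0.1681] yaw 89.3 w 0.466 F [-0.2 -0.7 -1. ]
(0.477, 0.2505, 0.067, 89.4) -> [ 0.2   0.03 10.11] [-0.07 -0.06 -0.08]
```

View pics/w18.png

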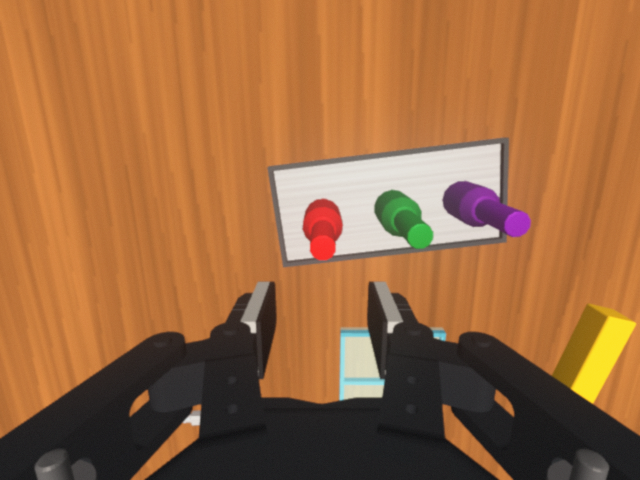

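Red's cap is centred between the fingers at (322,247). Descend, grip and lift.

servo_tool:
  plan:
    - [[0.1,0,1,0,0,0],[0.1,0,3,0,0,0],[0.1,0,5,0,0,0],[0.1,0,7,0,0,0],[0.1,0,9,0,0,0],[0.1,0,10,0,0,0],[0.1,0,10,0,0,0],[0.1,0,10,0,0,0],[0.1,0,10,0,0,0]]

```text
time: 30.03
tool_pos: [0.4777, 0.2496, 0.0691]
tcp_rot: [-2.234, -2.207, -0.003]
wrist_force: [-0.4, -0.2, -0.8]
width: 0.47
```

servo_tool:
  plan:
    - [[0,0,0,0,0,0],[0,0,0,0,0,0],[0,0,0,0,0,0],[0,0,0,0,0,0],[0,0,0,0,0,0],[0,0,0,0,0,0],[0,0,0,0,0,0],[0,0,0,0,0,0]]
  claw: 1
  grip_force: 30

```text
time: 30.7
tool_pos: [0.479, 0.2503, 0.0707]
tcp_rot: [2.235, 2.208, 0.007]
wrist_force: [0.4, -0.6, 6.4]
width: 0.185
```

servo_tool:
  plan:
    - [[0,0,-0.5,0,0,0],[0,0,-2,0,0,0],[0,0,-4,0,0,0],[0,0,-6,0,0,0],[0,0,-6,0,0,0],[0,0,-6,0,0,0],[0,0,-6,0,0,0],[0,0,-6,0,0,0]]

```text
time: 31.37
tool_pos: [0.4776, 0.2495, 0.1291]
tcp_rot: [-2.234, -2.207, -0.003]
wrist_force: [-0.5, 0.1, -0.7]
width: 0.187
```

```bash
python3 -c "
from h import *
c=snap('scene','s19.png')
im=cv2.imread('pics/s19.png');cv2.imwrite('pics/s19.png',cv2.resize(im[130:330,260:560],None,fx=2.6,fy=2.6))
go((.521,.0015,.127,89.4),(.521,.0015,.069,89.4))
"
```

```text
t 31.42 pos [0.4776 0.2495 0.129 ] yaw 89.3 w 0.190 F [-0.1 -0.4 -0. ]
(0.521, 0.0015, 0.127, 89.4) -> [-24.75   4.64   0.16] [ 0.03 -0.1  -0.09]
(0.521, 0.0015, 0.069, 89.4) -> [-24.76   4.64   5.96] [ 0.03 -0.1  -0.09]
```

View pics/s19.png

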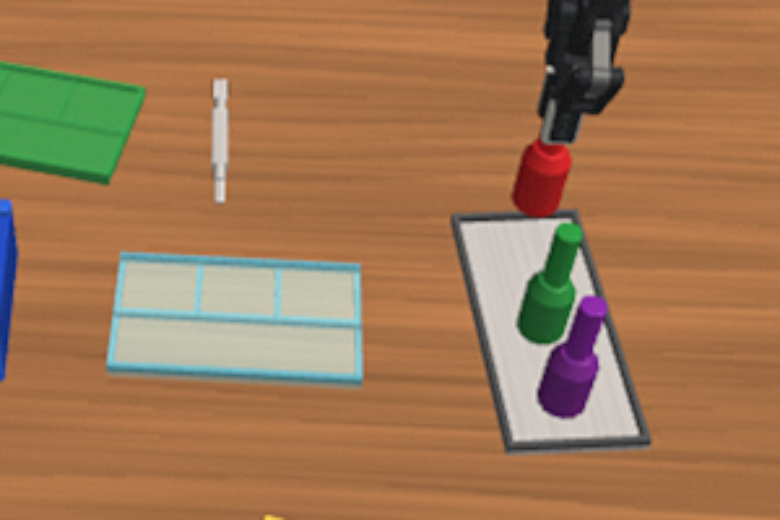

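Red is held upright. Taking it to the −y bay.

servo_tool:
  plan:
    - [[-2,0.3,0,0,0,0],[-5,0.8,0,0,0,0],[-9,1.6,0,0,0,0],[-13,2.3,0,0,0,0],[-17,3,0,0,0,0],[-21,3.6,0,0,0,0],[-24,4.2,0,0,0,0],[-24.8,4.3,0,0,0,0],[-24.8,4.3,0,0,0,0],[-24.8,4.3,0.5,0,0,0],[-24.8,4.3,2,0,0,0],[-24.8,4.3,3.5,0,0,0],[-24.8,4.3,4.5,0,0,0],[-24.8,4.3,4.7,0,0,0],[-24.8,4.3,4.7,0,0,0],[-24.8,4.3,4.7,0,0,0],[-24.8,4.3,4.7,0,0,0]]

```text
time: 32.83
tool_pos: [0.5183, 0.0016, 0.0824]
tcp_rot: [2.234, 2.209, 0.004]
wrist_force: [0.7, 0.3, -0.3]
width: 0.185
```

```bash
python3 -c "
from h import *
c=snap('scene','s20.png')
im=cv2.imread('pics/s20.png');cv2.imwrite('pics/s20.png',cv2.resize(im[160:300,280:420],None,fx=4,fy=4))
go((.5205,.001,.0717,89.4))
"
```

```text
t 32.88 pos [0.5184 0.0014 0.0825] yaw 89.3 w 0.189 F [-0.9  0.2 -0.8]
(0.5205, 0.001, 0.0717, 89.4) -> [-0.04  0.21  1.08] [ 0.12 -0.1  -0.07]
```

View pics/s20.png

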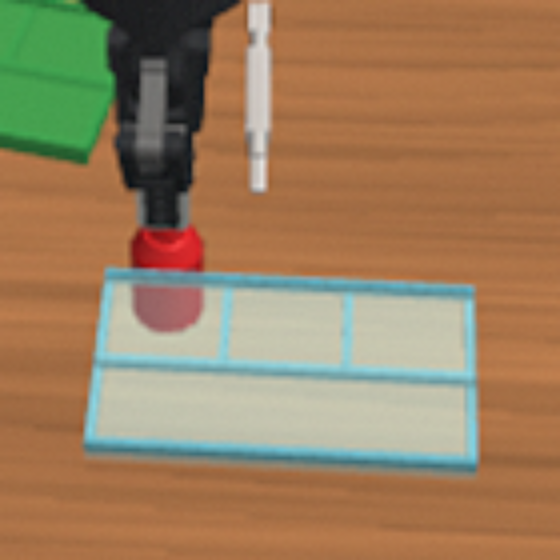

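servo_tool:
  plan:
    - [[0,0.2,0,0,0,0],[0,0.2,0.3,0,0,0],[0,0.2,0.6,0,0,0],[0,0.2,0.9,0,0,0],[0,0.2,1.05,0,0,0],[0,0.2,1.05,0,0,0],[0,0.2,1.05,0,0,0]]

```text
time: 33.47
tool_pos: [0.5203, 0.0014, 0.0718]
tcp_rot: [2.234, 2.208, 0.004]
wrist_force: [0.7, 0.6, -0.1]
width: 0.185
```

```bash
python3 -c "
from h import *
c=snap('scene','s21.png')
im=cv2.imread('pics/s21.png');cv2.imwrite('pics/s21.png',cv2.resize(im[160:300,280:420],None,fx=4,fy=4))
go()
"
```

```text
t 33.52 pos [0.5203 0.0013 0.0718] yaw 89.3 w 0.187 F [-0.  -0.   0.1]
```

View pics/s21.png

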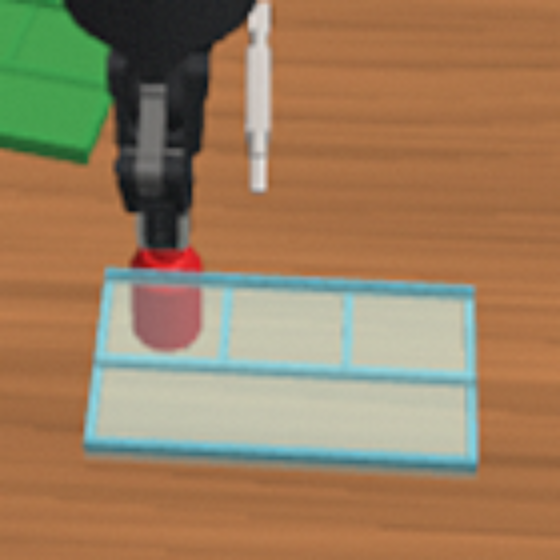

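servo_tool:
  plan:
    - [[0,0,0.1,0,0,0],[0,0,0.1,0,0,0],[0,0,0.1,0,0,0]]

```text
time: 33.77
tool_pos: [0.5206, 0.0013, 0.0717]
tcp_rot: [2.234, 2.208, 0.004]
wrist_force: [-2.2, 0.5, 6.4]
width: 0.188
```

```bash
python3 -c "
from h import *
go()
"
```

```text
t 33.77 pos [0.5206 0.0013 0.0717] yaw 89.3 w 0.188 F [-2.2  0.5  6.4]
```

Red touches the floor (6.4 N). Release and rise.

servo_tool:
  plan:
    - [[0,0,0,0,0,0],[0,0,0,0,0,0],[0,0,0,0,0,0],[0,0,0,0,0,0],[0,0,0,0,0,0],[0,0,-1,0,0,0],[0,0,-3,0,0,0],[0,0,-6,0,0,0],[0,0,-9.5,0,0,0],[0,0,-9.5,0,0,0],[0,0,-9.5,0,0,0],[0,0,-9.5,0,0,0],[0,0,-9.5,0,0,0],[0,0,-9.5,0,0,0]]
  claw: 4

```text
time: 34.93
tool_pos: [0.5191, 0.0012, 0.1651]
tcp_rot: [-2.233, -2.207, -0.001]
wrist_force: [-0.1, 0.9, -0.3]
width: 0.467
```

```bash
python3 -c "
from h import *
c=snap('scene','s22.png')
im=cv2.imread('pics/s22.png');cv2.imwrite('pics/s22.png',cv2.resize(im[130:330,260:560],None,fx=2.6,fy=2.6))
go((.538,.257,.165,89.4),(.538,.257,.067,89.4))
"
```

```text
t 34.98 pos [0.5192 0.0012 0.1652] yaw 89.3 w 0.470 F [-0.  -0.1 -0.1]
(0.538, 0.257, 0.165, 89.4) -> [25.6   1.58  0.06] [-0.05 -0.11 -0.08]
(0.538, 0.257, 0.067, 89.4) -> [25.58  1.59  9.86] [-0.05 -0.11 -0.08]
```

View pics/s22.png

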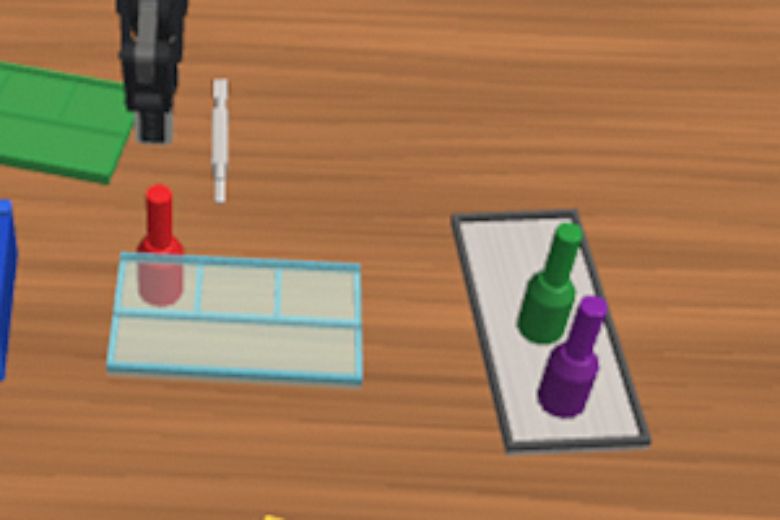

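Red is back upright in its bay. Now green.

servo_tool:
  plan:
    - [[2,0.1,0,0,0,0],[6,0.4,0,0,0,0],[10,0.6,0,0,0,0],[14,0.9,0,0,0,0],[18,1.1,0,0,0,0],[22,1.4,0,0,0,0],[25,1.5,0,0,0,0],[25.5,1.6,0,0,0,0],[25.5,1.6,0,0,0,0],[25.5,1.6,1,0,0,0],[25.5,1.6,3,0,0,0],[25.5,1.6,5,0,0,0],[25.5,1.6,7,0,0,0],[25.5,1.6,9,0,0,0],[25.5,1.6,9.7,0,0,0],[25.5,1.6,9.7,0,0,0],[25.5,1.6,9.7,0,0,0],[25.5,1.6,9.7,0,0,0]]

```text
time: 36.48
tool_pos: [0.5391, 0.2558, 0.0698]
tcp_rot: [-2.235, -2.206, -0.004]
wrist_force: [0.6, -0.2, 0.3]
width: 0.465
```

servo_tool:
  plan:
    - [[0,0,0,0,0,0],[0,0,0,0,0,0],[0,0,0,0,0,0],[0,0,0,0,0,0],[0,0,0,0,0,0],[0,0,0,0,0,0],[0,0,0,0,0,0],[0,0,0,0,0,0]]
  claw: 1

```text
time: 37.15
tool_pos: [0.5404, 0.2563, 0.0714]
tcp_rot: [2.235, 2.208, 0.008]
wrist_force: [0.5, -0.2, 5.6]
width: 0.184
```

servo_tool:
  plan:
    - [[0,0,-0.5,0,0,0],[0,0,-2,0,0,0],[0,0,-4,0,0,0],[0,0,-6,0,0,0],[0,0,-6,0,0,0],[0,0,-6,0,0,0],[0,0,-6,0,0,0],[0,0,-6,0,0,0]]

```text
time: 37.82
tool_pos: [0.5389, 0.2557, 0.1298]
tcp_rot: [-2.234, -2.207, -0.004]
wrist_force: [0.2, 1.3, -1.1]
width: 0.186
```

```bash
python3 -c "
from h import *
c=snap('scene','s23.png')
im=cv2.imread('pics/s23.png');cv2.imwrite('pics/s23.png',cv2.resize(im[130:330,260:560],None,fx=2.6,fy=2.6))
go((.521,.0550,.127,89.4),(.521,.0550,.069,89.4))
"
```

```text
t 37.87 pos [0.539  0.2557 0.1297] yaw 89.3 w 0.186 F [-0.3 -0.3 -1.1]
(0.521, 0.055, 0.127, 89.4) -> [-20.09  -1.55   0.22] [ 0.05 -0.13 -0.11]
(0.521, 0.055, 0.069, 89.4) -> [-20.1   -1.55   6.02] [ 0.05 -0.13 -0.11]
```

View pics/s23.png

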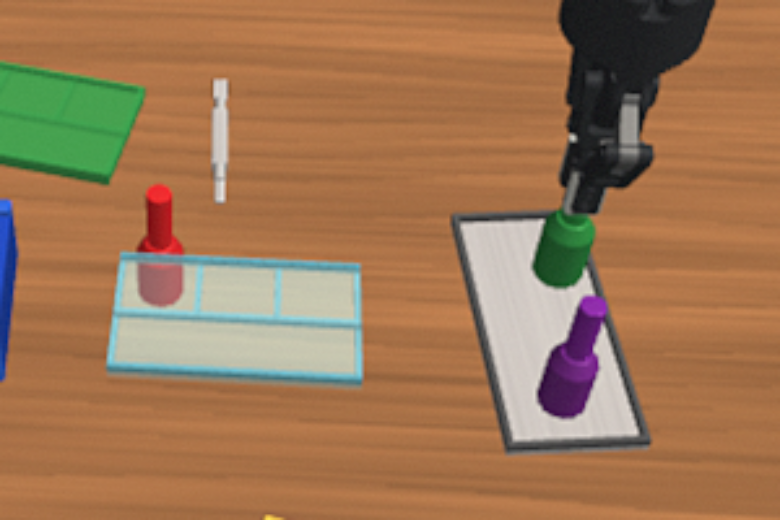

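servo_tool:
  plan:
    - [[-2,-0.2,0,0,0,0],[-5,-0.4,0,0,0,0],[-9,-0.7,0,0,0,0],[-13,-1,0,0,0,0],[-17,-1.3,0,0,0,0],[-19.5,-1.5,0,0,0,0],[-20.1,-1.6,0,0,0,0],[-20.1,-1.6,0,0,0,0],[-20.1,-1.6,0.5,0,0,0],[-20.1,-1.6,2,0,0,0],[-20.1,-1.6,3.5,0,0,0],[-20.1,-1.6,4.5,0,0,0],[-20.1,-1.6,4.7,0,0,0],[-20.1,-1.6,4.7,0,0,0],[-20.1,-1.6,4.7,0,0,0],[-20.1,-1.6,4.7,0,0,0]]

```text
time: 39.2
tool_pos: [0.5213, 0.0554, 0.083]
tcp_rot: [-2.234, -2.208, -0.005]
wrist_force: [0.2, -0.4, -1.5]
width: 0.187
```

```bash
python3 -c "
from h import *
c=snap('scene','s24.png')
im=cv2.imread('pics/s24.png');cv2.imwrite('pics/s24.png',cv2.resize(im[160:300,280:420],None,fx=4,fy=4))
go((.521,.0547,.0722,89.4))
"
```

```text
t 39.25 pos [0.5214 0.0553 0.0831] yaw 89.3 w 0.188 F [-0.2 -0.9 -0.2]
(0.521, 0.0547, 0.0722, 89.4) -> [-0.06 -0.04  1.09] [ 0.15 -0.13 -0.09]
```

View pics/s24.png

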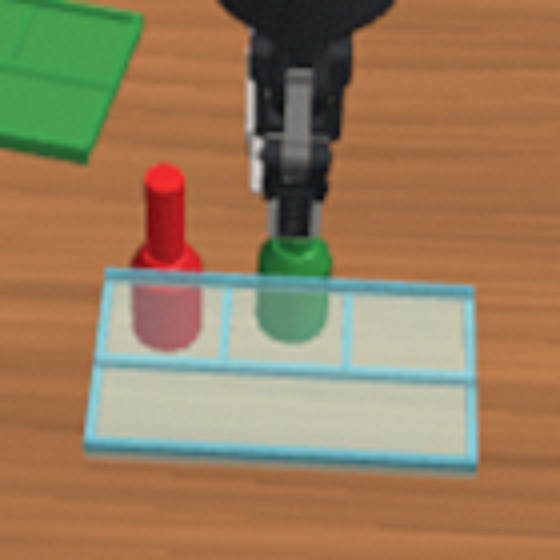

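Green is over the middle bay: bottle column 293, bay centre about 288. Lowering.

servo_tool:
  plan:
    - [[-0.1,0,0.3,0,0,0],[-0.1,0,0.6,0,0,0],[-0.1,0,0.9,0,0,0],[-0.1,0,1.1,0,0,0],[-0.1,0,1.15,0,0,0],[-0.1,0,1.15,0,0,0],[-0.1,0,1.15,0,0,0]]

```text
time: 39.83
tool_pos: [0.5217, 0.0543, 0.0725]
tcp_rot: [2.235, 2.208, 0.006]
wrist_force: [-1.7, -0.2, 6.4]
width: 0.182
```

```bash
python3 -c "
from h import *
c=snap('scene','s25.png')
im=cv2.imread('pics/s25.png');cv2.imwrite('pics/s25.png',cv2.resize(im[160:300,280:420],None,fx=4,fy=4))
go()
"
```

```text
t 39.88 pos [0.5217 0.0542 0.0725] yaw 89.3 w 0.182 F [-1.9 -0.4  5.7]
```

View pics/s25.png

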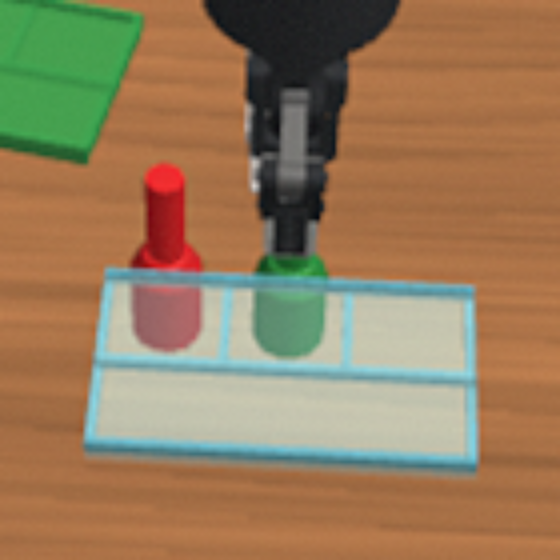

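Green is on the floor inside the middle bay. Releasing.

servo_tool:
  plan:
    - [[0,0,0,0,0,0],[0,0,0,0,0,0],[0,0,0,0,0,0],[0,0,0,0,0,0],[0,0,0,0,0,0],[0,0,-1,0,0,0],[0,0,-3,0,0,0],[0,0,-6,0,0,0],[0,0,-9.5,0,0,0],[0,0,-9.5,0,0,0],[0,0,-9.5,0,0,0],[0,0,-9.5,0,0,0],[0,0,-9.5,0,0,0],[0,0,-9.5,0,0,0]]
  claw: 4

```text
time: 41.05
tool_pos: [0.5201, 0.054, 0.1659]
tcp_rot: [-2.234, -2.207, -0.002]
wrist_force: [0.6, -0.5, -0.1]
width: 0.469
```

```bash
python3 -c "
from h import *
c=snap('scene','s26.png')
im=cv2.imread('pics/s26.png');cv2.imwrite('pics/s26.png',cv2.resize(im[130:330,260:560],None,fx=2.6,fy=2.6))
go((.597,.2637,.165,89.4),(.597,.2637,.0685,89.4))
"
```

```text
t 41.10 pos [0.5202 0.054  0.1659] yaw 89.3 w 0.469 F [-0.3 -0.5 -0.5]
(0.597, 0.2637, 0.165, 89.4) -> [21.06  7.42  0.14] [-0.   -0.13 -0.1 ]
(0.597, 0.2637, 0.0685, 89.4) -> [21.04  7.42  9.79] [-0.   -0.13 -0.1 ]
```

View pics/s26.png

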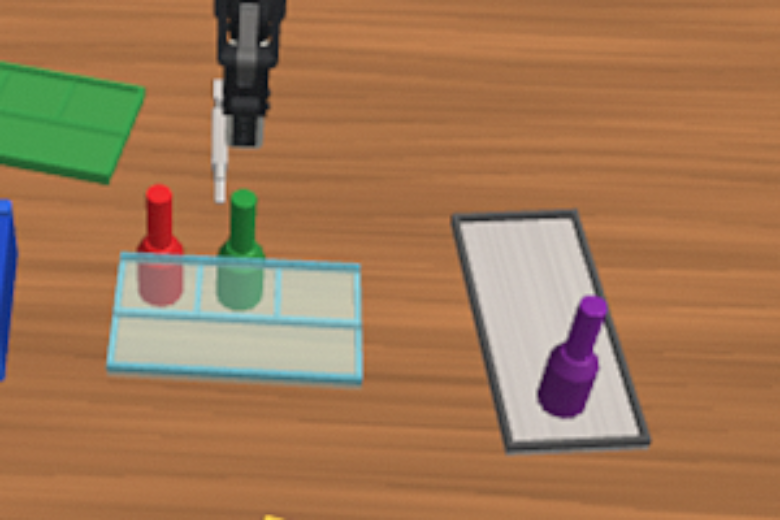

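Red and green stand in their bays. Purple is last.

servo_tool:
  plan:
    - [[2,0.7,0,0,0,0],[6,2.1,0,0,0,0],[10,3.5,0,0,0,0],[14,4.9,0,0,0,0],[18,6.3,0,0,0,0],[20.5,7.2,0,0,0,0],[21,7.4,0,0,0,0],[21,7.4,0,0,0,0],[21,7.4,1,0,0,0],[21,7.4,3,0,0,0],[21,7.4,5,0,0,0],[21,7.4,7,0,0,0],[21,7.4,9,0,0,0],[21,7.4,9.8,0,0,0],[21,7.4,9.8,0,0,0],[21,7.4,9.8,0,0,0],[21,7.4,9.8,0,0,0]]

```text
time: 42.52
tool_pos: [0.5976, 0.2629, 0.0696]
tcp_rot: [-2.235, -2.206, -0.005]
wrist_force: [-0.8, -0.1, 0.1]
width: 0.467
```

servo_tool:
  plan:
    - [[0,0,0,0,0,0],[0,0,0,0,0,0],[0,0,0,0,0,0],[0,0,0,0,0,0],[0,0,0,0,0,0],[0,0,0,0,0,0],[0,0,0,0,0,0],[0,0,0,0,0,0]]
  claw: 1

```text
time: 43.18
tool_pos: [0.599, 0.2634, 0.0715]
tcp_rot: [2.235, 2.207, 0.009]
wrist_force: [-0.2, -1.0, 5.6]
width: 0.187
```

servo_tool:
  plan:
    - [[0,0,-0.5,0,0,0],[0,0,-2,0,0,0],[0,0,-4,0,0,0],[0,0,-6,0,0,0],[0,0,-6,0,0,0],[0,0,-6,0,0,0],[0,0,-6,0,0,0],[0,0,-6,0,0,0]]

```text
time: 43.85
tool_pos: [0.5974, 0.2627, 0.1296]
tcp_rot: [-2.235, -2.207, -0.005]
wrist_force: [-0.2, 0.0, -0.3]
width: 0.183
```

```bash
python3 -c "
from h import *
c=snap('scene','s27.png')
im=cv2.imread('pics/s27.png');cv2.imwrite('pics/s27.png',cv2.resize(im[130:330,260:560],None,fx=2.6,fy=2.6))
go((.5215,.1085,.127,89.4),(.5215,.1085,.083,89.4))
"
```

```text
t 43.90 pos [0.5974 0.2627 0.1295] yaw 89.3 w 0.189 F [ 0.3 -0.4 -1.7]
(0.5215, 0.1085, 0.127, 89.4) -> [-15.52  -7.39   0.2 ] [ 0.09 -0.14 -0.13]
(0.5215, 0.1085, 0.083, 89.4) -> [-15.53  -7.4    4.6 ] [ 0.09 -0.14 -0.13]
```

View pics/s27.png

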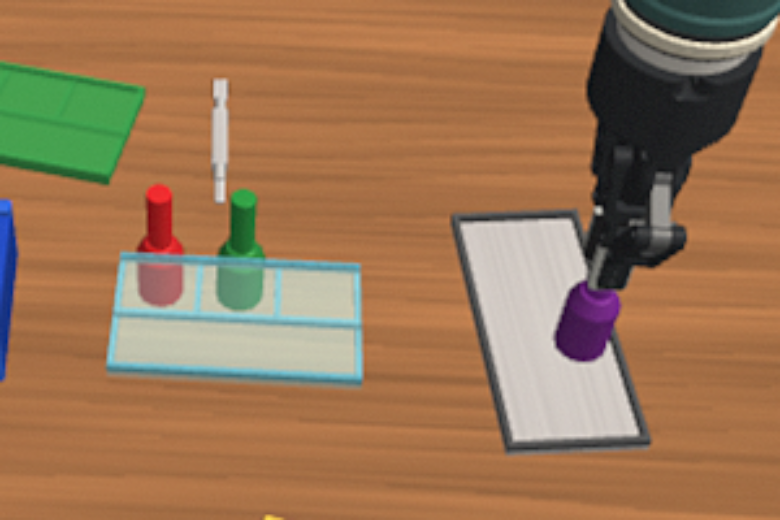

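servo_tool:
  plan:
    - [[-2,-1,0,0,0,0],[-5,-2.4,0,0,0,0],[-8,-3.8,0,0,0,0],[-11,-5.2,0,0,0,0],[-14,-6.7,0,0,0,0],[-15.2,-7.2,0,0,0,0],[-15.5,-7.4,0,0,0,0],[-15.5,-7.4,0,0,0,0],[-15.5,-7.4,0.5,0,0,0],[-15.5,-7.4,2,0,0,0],[-15.5,-7.4,3.5,0,0,0],[-15.5,-7.4,4.5,0,0,0],[-15.5,-7.4,4.7,0,0,0],[-15.5,-7.4,4.7,0,0,0],[-15.5,-7.4,4.7,0,0,0],[-15.5,-7.4,4.7,0,0,0]]

```text
time: 45.23
tool_pos: [0.5224, 0.1092, 0.0828]
tcp_rot: [2.235, 2.208, 0.007]
wrist_force: [0.4, -0.1, -0.4]
width: 0.184
```

```bash
python3 -c "
from h import *
c=snap('scene','s28.png')
im=cv2.imread('pics/s28.png');cv2.imwrite('pics/s28.png',cv2.resize(im[160:300,280:420],None,fx=4,fy=4))
go((.5215,.1085,.072,89.4))
"
```

```text
t 45.28 pos [0.5224 0.1091 0.0829] yaw 89.3 w 0.189 F [ 0.3  0.1 -0.5]
(0.5215, 0.1085, 0.072, 89.4) -> [-0.06 -0.1   1.09] [ 0.19 -0.16 -0.11]
```

View pics/s28.png

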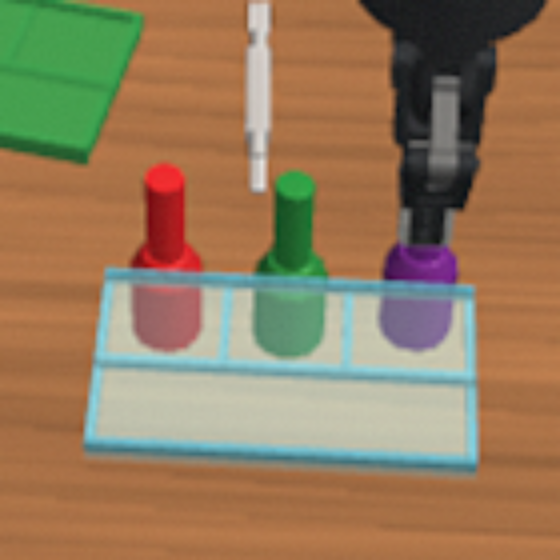

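Purple is over the left (+y) bay. Lowering.

servo_tool:
  plan:
    - [[-0.1,-0.1,0.3,0,0,0],[-0.1,-0.1,0.6,0,0,0],[-0.1,-0.1,0.9,0,0,0],[-0.1,-0.1,1.1,0,0,0],[-0.1,-0.1,1.15,0,0,0],[-0.1,-0.1,1.15,0,0,0],[-0.1,-0.1,1.15,0,0,0]]

```text
time: 45.87
tool_pos: [0.5218, 0.1081, 0.0725]
tcp_rot: [2.235, 2.207, 0.007]
wrist_force: [-2.7, -0.1, 6.8]
width: 0.186
```

```bash
python3 -c "
from h import *
c=snap('scene','s29.png')
im=cv2.imread('pics/s29.png');cv2.imwrite('pics/s29.png',cv2.resize(im[160:300,280:420],None,fx=4,fy=4))
go()
"
```

```text
t 45.92 pos [0.5218 0.1081 0.0725] yaw 89.3 w 0.187 F [-2.6 -1.8  7.1]
```

View pics/s29.png

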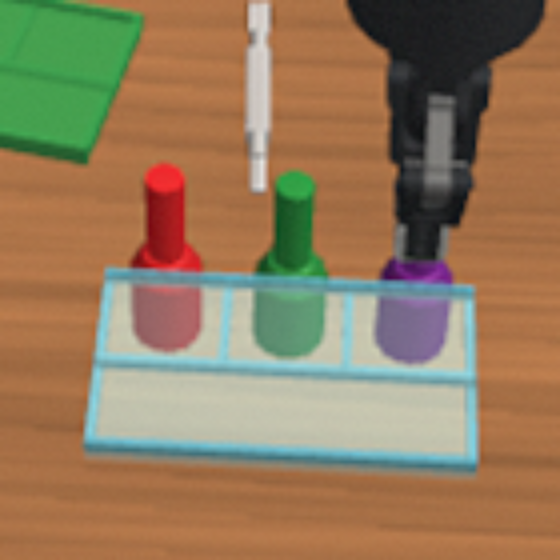

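Purple touches the floor inside its bay. Release, then rise and back away.

servo_tool:
  plan:
    - [[0,0,0,0,0,0],[0,0,0,0,0,0],[0,0,0,0,0,0],[0,0,0,0,0,0],[0,0,0,0,0,0],[0,0,-1,0,0,0],[0,0,-3,0,0,0],[0,0,-6,0,0,0],[0,0,-10,0,0,0],[0,0,-13,0,0,0],[3,0,-14,0,0,0],[7,0,-14,0,0,0],[11,0,-14,0,0,0],[15,0,-14,0,0,0],[15,0,-14,0,0,0],[15,0,-14,0,0,0],[15,0,-14,0,0,0]]
  claw: 4

```text
time: 47.33
tool_pos: [0.5229, 0.2576, 0.2131]
tcp_rot: [2.233, 2.208, 0.006]
wrist_force: [-0.1, 0.3, -1.0]
width: 0.466
```

Run:
```python
from h import *
s=snap('scene','s30.png');t=snap('top','t30.png')
a=cv2.imread('pics/s30.png');b=cv2.imread('pics/t30.png')
cv2.imwrite('pics/d30.png',np.vstack([np.hstack([cv2.resize(a[150:370,110:440],(400,267)),cv2.resize(b[100:420,120:540],(400,267))]),cv2.resize(b[205:335,215:545],(800,315))]))
go()
```

```text
t 47.43 pos [0.5231 0.2565 0.213 ] yaw 89.2 w 0.471 F [ 0.2  1.1 -0.3]
```

View pics/d30.png

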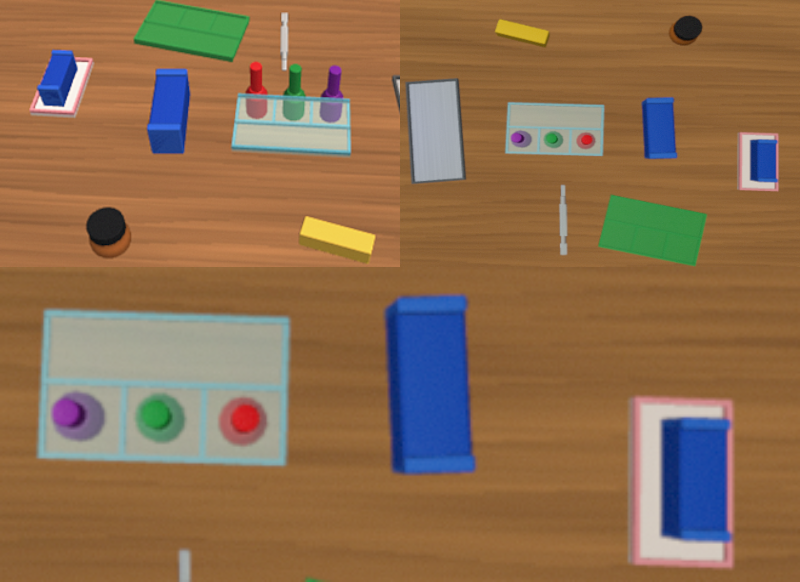

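Run:
```python
from h import *
c=viewer.read_camera('top'); A=np.array
# bottom crop scale 800/330
k=800/330
p=A([[680,419],[731,419],[731,540],[680,540]],float); p[:,1]-=267
px=p/[k,315/130]+[215,205]
print(ray(c,px,.043).round(4), ray(c,px,.043).mean(0).round(4))
p=bot.read_state(); print(p['time'],p['joint_vel'].round(3))
```

```text
[[ 0.5259 -0.284   0.043 ]
 [ 0.5266 -0.3173  0.043 ]
 [ 0.4488 -0.3156  0.043 ]
 [ 0.4482 -0.2826  0.043 ]] [ 0.4874 -0.2998  0.043 ]
47.4833 [-0.004 -0.001 -0.001  0.001 -0.004  0.002]
```

```bash
python3 -c "
from h import *
print(finish_job())"
```

```text
the job is handed in; nothing more can be done
None
```

The job is done and handed in at about 47.5 s of the 144 s limit; the system gives no verdict.

**What I did:** I moved the purple, green and red bottles upright to the metal tray. With all three there, I laid the small blue finger rest lengthwise inside the holder's rim. I then stood each bottle back in its own bay: red in the right bay (−y), green in the middle and purple in the left (+y).

**Last checks:**
- **Bottles:** the final pictures show all three upright in their original bays.
- **Finger rest:** it lies flat, about 2 mm off the holder's centre, with roughly 12 mm to spare all round.
- **Bystanders:** by eye, the pusher, buffer block, jar, large blue block and green rack look unmoved; I did not measure them.
- **Forces:** the readings I took stayed under about 8 N, and the gripper was clear of everything at hand-in.

**What went wrong:** the first grip on purple was about 6 mm off-centre, because I read the pose while the arm was still settling. I opened and re-gripped it before lifting. No check failed.

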